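Scan the slide carriers

TASK

Slide every slide carrier, slide end first and flat on the deck, under the scanner's low read head, one to a lane, until you feel it push the hidden sprung contact right in against its stop. With all of them home and let go, press the green start button right down, then draw the carriers out again and lay them all flat inside the blue tray, without disturbing the bottle, tip box and beaker.

Things in the scene. Friction and masses are not known exactly. Their poses are not given: they have to be found in the camera images.
- carrier1_mid (a point): slide carrier: aluminium plate 150 (x) x 48 (y) x 12 mm, a glass slide on its front (+x) part; an orange grip tab, 24 (x) x 10 (y) mm, stands on it 50 mm behind the middle (at -x), its top 52 mm above the plate's underside. 0.16 to 0.26 kg. All alike; three or four are present. Point: middle of the plate, half-way up its 12 mm. The +x end goes in first.
- carrier2_mid (a point): slide carrier: aluminium plate 150 (x) x 48 (y) x 12 mm, a glass slide on its front (+x) part; an orange grip tab, 24 (x) x 10 (y) mm, stands on it 50 mm behind the middle (at -x), its top 52 mm above the plate's underside. 0.16 to 0.26 kg. All alike; three or four are present. Point: middle of the plate, half-way up its 12 mm. The +x end goes in first.
- carrier3_mid (a point): slide carrier: aluminium plate 150 (x) x 48 (y) x 12 mm, a glass slide on its front (+x) part; an orange grip tab, 24 (x) x 10 (y) mm, stands on it 50 mm behind the middle (at -x), its top 52 mm above the plate's underside. 0.16 to 0.26 kg. All alike; three or four are present. Point: middle of the plate, half-way up its 12 mm. The +x end goes in first.
- carrier4_mid (a point): slide carrier: aluminium plate 150 (x) x 48 (y) x 12 mm, a glass slide on its front (+x) part; an orange grip tab, 24 (x) x 10 (y) mm, stands on it 50 mm behind the middle (at -x), its top 52 mm above the plate's underside. 0.16 to 0.26 kg. All alike; three or four are present. Point: middle of the plate, half-way up its 12 mm. The +x end goes in first.
- scanner: slide scanner, fixed: origin on the bench below the middle of the front edge of its white read head; x into the scanner, z up. Open deck 6 mm high reaches 160 mm out in front (-x). The head spans all lanes, 150 mm deep, underside 22 mm and top 68 mm above the bench (4 mm above a carrier on the deck). Rails 54 mm apart with round noses guide a carrier from the head's edge on.
- lane1 (a point): lane 1 of the scanner (counted from the left as the robot sees them; lanes 68 mm apart): point on the deck's top, on the lane's centre line (blue on the deck), directly below the front edge of the read head. x points along the lane into the scanner, y left, z up. Any carrier may use any lane.
- contact1 (a joint): sprung contact of lane 1, hidden under the head: 0 = out, 0.008 m = pushed right in, the carrier's front on the firm stop behind it. It yields under 1 N; the stop is felt as a sharp rise of force. The stop lies 55 to 90 mm inside the head's front edge, different in each lane and run. Friction keeps a released carrier in place.
- lane2 (a point): lane 2 of the scanner (counted from the left as the robot sees them; lanes 68 mm apart): point on the deck's top, on the lane's centre line (blue on the deck), directly below the front edge of the read head. x points along the lane into the scanner, y left, z up. Any carrier may use any lane.
- contact2 (a joint): sprung contact of lane 2, hidden under the head: 0 = out, 0.008 m = pushed right in, the carrier's front on the firm stop behind it. It yields under 1 N; the stop is felt as a sharp rise of force. The stop lies 55 to 90 mm inside the head's front edge, different in each lane and run. Friction keeps a released carrier in place.
- lane3 (a point): lane 3 of the scanner (counted from the left as the robot sees them; lanes 68 mm apart): point on the deck's top, on the lane's centre line (blue on the deck), directly below the front edge of the read head. x points along the lane into the scanner, y left, z up. Any carrier may use any lane.
- contact3 (a joint): sprung contact of lane 3, hidden under the head: 0 = out, 0.008 m = pushed right in, the carrier's front on the firm stop behind it. It yields under 1 N; the stop is felt as a sharp rise of force. The stop lies 55 to 90 mm inside the head's front edge, different in each lane and run. Friction keeps a released carrier in place.
- lane4 (a point): lane 4 of the scanner (counted from the left as the robot sees them; lanes 68 mm apart): point on the deck's top, on the lane's centre line (blue on the deck), directly below the front edge of the read head. x points along the lane into the scanner, y left, z up. Any carrier may use any lane.
- contact4 (a joint): sprung contact of lane 4, hidden under the head: 0 = out, 0.008 m = pushed right in, the carrier's front on the firm stop behind it. It yields under 1 N; the stop is felt as a sharp rise of force. The stop lies 55 to 90 mm inside the head's front edge, different in each lane and run. Friction keeps a released carrier in place.
- start_top (a point): centre of the top of the round green start button (32 mm across) on top of the scanner's read head; pressed straight down
- start (a joint): start button: 0 up, 0.006 m fully down (about 5 N); springs back
- tray: blue finish tray, fixed, outer 230 (x) x 290 (y) mm, rim 5 mm thick and 12 mm high, inner floor 5 mm above the bench; origin under its centre, on the bench. Four carriers fit side by side along its y, 66 mm apart, lying along its x. It is to one side of the scanner and the grey mat to the other; which is which varies.
- mat: grey rubber mat 210 (x) x 280 (y) x 3 mm where the carriers lie at the start; fixed; origin under its centre
- bottle_mid (a point): bystander: capped glass bottle 76 mm across, 150 mm high; point half-way up
- tipbox_mid (a point): bystander: yellow pipette-tip box 120 x 80 x 56 mm; point 25 mm above its underside
- beaker_mid (a point): bystander: small glass beaker 64 mm across, 75 mm high; point half-way up

How it is judged:
By the outcome, as a careful person would: the job done as asked, in the order asked, and still so for the second after the job is handed in, with the robot touching nothing.
Of carrier1, carrier2, carrier3, carrier4 only 3 to 4 are there at a start; the rules pass over those that are not, and their reading is None.
At some moment in a run one of carrier1, carrier2, carrier3, carrier4 may be knocked a few centimetres aside while the robot is not near it.
Once in a run the grip may slacken for a moment while it holds something.
It also fails if it takes over 210 s, if anything falls off the work surface, if the arm or the gripper's body presses on something with over 40 N, if the wrist force passes 120 N, or if a joint passes its speed limit or range.

ROBOT

A 6-joint arm with a two-finger parallel gripper is mounted at the origin on the work surface. World frame = base frame: x ahead of the robot, y to its left, z up, the work surface at z = 0. Lengths are in mm, angles in rad, forces in N, time in s.
With the tool pointing down it reaches from about 425 to 925 mm from the base axis. Payload 12.5 kg.
Tool frame: the origin (TCP) lies midway between the tips of the shut fingers; the grasp point (between the pads) lies behind it (manip.grip_point_offset is the z of the grasp point in the tool frame, in mm); z points along the fingers, y is the direction in which the jaws open and shut (so a half turn about z gives the same grasp; the last joint's range is limited). The gripper opens to 85 mm and grips with 20 to 120 N. Pads are 22 mm wide; open, the fingers measure 114 mm over their backs; the gripper's body (76 mm by 85 mm) begins 54 mm behind the grasp point. The pads swing forward as they close: fully open they stand 13 mm farther back than shut.
Start: joints at [-1.322, 0.491, 1.559, -0, 1.092, -0.106], TCP at [217.15, -586.081, 231.327] pointing down, gripper open.
Joint ranges: [-3.1, 3.1], [-0.84, 2.19], [0.05, 2.79], [-1.13, 4.28], [0.06, 2.93], [-2.69, 2.69]. Speed limits (rad/s): [2.22, 2.22, 2.79, 3.14, 3.14, 3.14].

INTERFACE

Orientations are given as [roll, pitch, yaw] about the fixed x, y, z axes, in that order (R = Rz(yaw) Ry(pitch) Rx(roll)).
In Python, from bench import manip, eyes gives the robot as it stands.
- The arm moves only by the shell command python3 -m creep 'ROWS'. ROWS is JSON, a list that holds one entry, the list of rows, each a list of 5 numbers: the shift along the tool's x, y, z in mm, then the turn about the tool's z in degrees, then the opening, from 0 (shut) to 1 (fully open). In form: [[[tx, ty, tz, spin, gripper], ...]]. A call has 1 to 8 rows; each row shifts and turns the commanded pose from where the row before left it, along the tool's axes as they then stand; what a row does not reach is not made up. A row lasts 1/12 s, in which the tool goes at most 41.7 mm and 7.16 degrees, less where a joint would pass 70% of its speed; a pose out of reach is approached as far as the arm can. A call with a gripper value outside its range is refused whole. The fingers move at their own pace and stop on an object; the grip force is fixed at half the most. Time passes only in rows, so rows that do not move let the fingers close. It gives the time, the measured TCP pose, the force and the opening at its end, in the units of the state.
- manip.get_obs(): the state, without advancing time (a new reading comes with each control period).
- eyes.camera(name): name is "scene" or "top" or "wrist"; returns a dict with "img" (384x512x3 uint8, red, green, blue), "depth" (384x512 float32, mm along the optical axis (not along the pixel's ray), 0 where there is no reading), "fx", "fy", "cx", "cy" (pixels), "origin" and "orientation" of the camera in the world. Camera axes: x right, y down, z forward; pixel columns grow to the right and rows downward; lengths in mm; the calibration is good to about 2 mm. A picture is of the moment at which its call begins.
- manip.sign_off(): hands the job in, once; it reports no verdict.
The state is a dict: "time_s": time; "joints": joint angles; "qvel": joint speeds; "joint_torque": joint torques, N m; "position": TCP position; "eef_rot": TCP orientation; "force": force on the tool from outside, world axes, zero at the start; "wrist_torque": the same for the moment, N m; "gripper_width": opening from 0.0 (shut) to 1.0 (fully open).
Only numpy, scipy, OpenCV 4.12 (cv2) and the standard library are available. Lean on these libraries where they do the work, as an engineer would, in place of code of your own. Each camera call takes 0.05 s, during which the arm holds its last target.

## Working session

There is one attempt and no reset: what is moved stays moved. The work goes in short steps, Python scripts to look and compute and a shell command to move; the robot and the scene stay as the last step left them, time stands still between calls to the robot, and variables do not carry over. Pictures are saved under pics/ and viewed, and the job is handed in when it is done.

```bash
ls; mkdir -p pics
cat > h.py <<'E'
import numpy as np, cv2
from bench import manip, eyes
from scipy.spatial.transform import Rotation as R
def cam(n,save=None):
    c=eyes.camera(n)
    if save: cv2.imwrite('pics/'+save+'.png',cv2.cvtColor(c['img'],cv2.COLOR_RGB2BGR))
    return c
def rot(c):
    o=np.array(c['orientation'],float)
    return o if o.shape==(3,3) else R.from_euler('xyz',o).as_matrix()
def ray(c,u,v):
    return rot(c)@np.array([(u-c['cx'])/c['fx'],(v-c['cy'])/c['fy'],1.])
def onz(c,u,v,z):
    d=ray(c,u,v);o=np.array(c['origin']);return o+d*(z-o[2])/d[2]
def proj(c,p):
    q=rot(c).T@(np.array(p)-np.array(c['origin']));return c['cx']+c['fx']*q[0]/q[2],c['cy']+c['fy']*q[1]/q[2]
def world(c):
    v,u=np.mgrid[0:384,0:512];d=c['depth']
    q=np.stack([(u-c['cx'])/c['fx']*d,(v-c['cy'])/c['fy']*d,d],-1)
    return q@rot(c).T+np.array(c['origin'])
E
python3 - <<'E'
from h import *
for n in ['scene','top','wrist']:
    c=cam(n,n+'0');print(n,c['fx'],c['cx'],c['cy'],c['origin'],c['orientation'])
print(manip.get_obs(),manip.grip_point_offset)
E
```

```text
pics
scene 473.892161132258 259.01355504343366 191.83933146773708 [1353.08073191  794.24867773 1412.64216211] [-2.45160451 -0.01517114  2.41258791]
top 368.24604911207507 259.1454706671949 185.84600817002325 [ 506.21826083   -8.00309614 1321.90316335] [-3.04079481 -0.00353053 -1.57163872]
wrist 328.912909988138 259.46938092423835 190.60033372858612 [ 282.11510796 -561.57295893  373.43690625] [ 2.86968893e+00  4.72618487e-04 -1.21596245e+00]
{'time_s': 0.15, 'joints': array([-1.32160348e+00,  4.91438065e-01,  1.55926124e+00,  6.36444735e-06,
        1.09168382e+00, -1.05607200e-01]), 'qvel': array([ 0.00014963, -0.00138186, -0.00291224, -0.00074266, -0.00015083,
       -0.0001179 ]), 'joint_torque': array([ 1.25112456e-03, -6.18707657e+01, -2.61688703e+01, -7.61262891e-05,
        3.23586712e-03, -7.70715587e-06]), 'position': array([ 217.11177257, -585.93412158,  230.86804255]), 'eef_rot': array([-3.14080718e+00, -8.89386961e-05,  3.54797077e-01]), 'force': array([-0.00488051, -0.44035286, -1.14686895]), 'wrist_torque': array([-0.01751729,  0.00553281, -0.01429594]), 'gripper_width': 1.0039064435720517} -18.700000000000003
```

View pics/scene0.png

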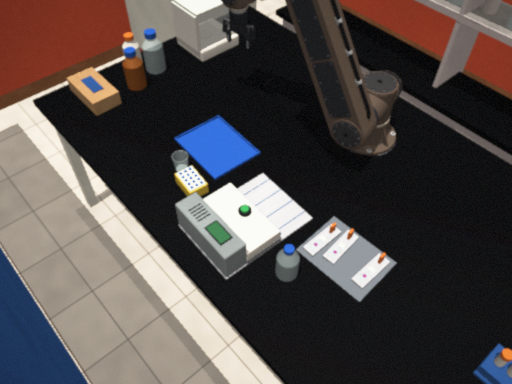

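View pics/top0.png

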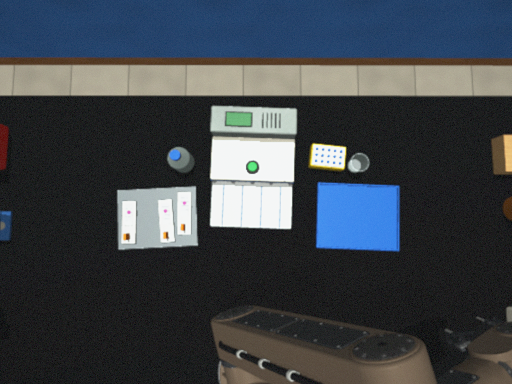

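View pics/wrist0.png

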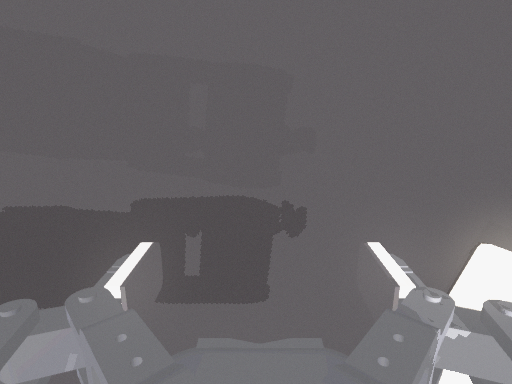

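Top view: three carriers on the mat to the left, with tabs at about (127,237), (166,236) and (184,228). The scanner is in the centre with the green button at (252,167). The tray is on the right at (358,217), the bottle at (180,158), the tip box at (328,157) and the beaker at (358,163).

Run:
```python
from h import *
c=cam('top');hsv=cv2.cvtColor(c['img'],cv2.COLOR_RGB2HSV);W=world(c)
def m(lo,hi):return cv2.inRange(hsv,np.array(lo),np.array(hi))
def comps(mask,mn=5):
    n,l,s,ce=cv2.connectedComponentsWithStats(mask)
    return [(s[i,4],ce[i],l==i) for i in range(1,n) if s[i,4]>=mn]
print('orange')
for a,ce,k in comps(m((5,120,90),(22,255,255))):
    print(a,ce,onz(c,*ce,52).round(1), np.median(W[k],0).round(1))
print('green')
for a,ce,k in comps(m((50,120,50),(80,255,255))):
    print(a,ce,onz(c,*ce,74).round(1),np.median(W[k],0).round(1))
print('blue')
for a,ce,k in comps(m((105,180,90),(125,255,255)),100):
    r=cv2.minAreaRect(np.argwhere(k)[:,::-1].astype(np.float32));b=cv2.boxPoints(r)
    print(a,ce,r,[onz(c,*p,12)[:2].round(0) for p in b],np.median(W[k],0).round(1))
# plates / white
print('white')
for a,ce,k in comps(m((0,0,150),(180,60,255)),150):
    if ce[1]<100: continue
    r=cv2.minAreaRect(np.argwhere(k)[:,::-1].astype(np.float32));b=cv2.boxPoints(r)
    z=np.median(W[k][:,2]);print(a,ce.round(1),r,z,[onz(c,*p,z)[:2].round(0) for p in b])
cv2.imwrite('pics/topz.png',cv2.resize(cv2.cvtColor(c['img'][100:260,110:310],cv2.COLOR_RGB2BGR),None,fx=4,fy=3.6,interpolation=cv2.INTER_CUBIC))
c=cam('scene')
cv2.imwrite('pics/scenez.png',cv2.resize(cv2.cvtColor(c['img'][140:310,160:410],cv2.COLOR_RGB2BGR),None,fx=3.2,fy=3.2,interpolation=cv2.INTER_CUBIC))
```

```text
orange
14 [223.21428571  59.64285714] [1090.  116.   52.] [1429.8  191.2 -682.5]
11 [298.36363636  59.90909091] [1089.2 -153.8   52. ] [1429.3 -237.1 -686.5]
5 [394.  64.] [1074.2 -497.2   52. ] [1429.  -797.9 -741.4]
322 [505.98757764 152.61180124] [ 751.4 -878.2   52. ] [ 746.9 -866.5   68.9]
6 [496.33333333 139.83333333] [ 797.  -847.3   52. ] [ 801.6 -862.    31.3]
6 [496.83333333 145.83333333] [ 775.5 -847.7   52. ] [ 780.2 -862.7   27.6]
10 [493.6 152.2] [ 752.8 -834.8   52. ] [ 760.5 -862.5   10. ]
13 [498.15384615 149.61538462] [ 762.  -851.4   52. ] [ 765.3 -862.3   36.9]
11 [495.36363636 165.18181818] [ 706.8 -838.    52. ] [ 712.  -862.1   17.9]
18 [182.16666667 226.61111111] [494.4 251.2  52. ] [494.8 250.7  55.5]
20 [165.05 234.75] [466.8 309.1  52. ] [466.1 308.2  55.1]
28 [125.78571429 236.28571429] [461.8 442.9  52. ] [462.2 442.8  53.6]
green
74 [251.87837838 166.21621622] [700.   12.3  74. ] [698.   11.6  90.4]
blue
5254 [358.38123335 216.61191473] ((358.0057067871094, 216.32275390625), (84.05305480957031, 66.22361755371094), 1.8476102352142334) [array([ 419., -209.
[... 542 characters left out ...]
[ 646., -129.])]
582 [328.1 155.7] ((328.0346984863281, 155.65347290039062), (31.841190338134766, 20.199254989624023), 5.710593223571777) 53.23948378591274 [array([ 711., -194.]), array([ 782., -202.]), array([ 770., -313.]), array([ 699., -304.])]
3661 [250.9 204.9] ((250.96495056152344, 204.5160369873047), (81.36544036865234, 45.62805938720703), 1.9749338626861572) 6.879564019287727 [array([496., 163.]), array([659., 160.]), array([ 649., -132.]), array([ 486., -125.])]
4403 [157.2 216.8] ((156.98451232910156, 217.19569396972656), (58.48377227783203, 78.99964141845703), 87.08915710449219) 6.325854647765482 [array([625., 500.]), array([639., 218.]), array([432., 204.]), array([418., 481.])]
```

View pics/topz.png

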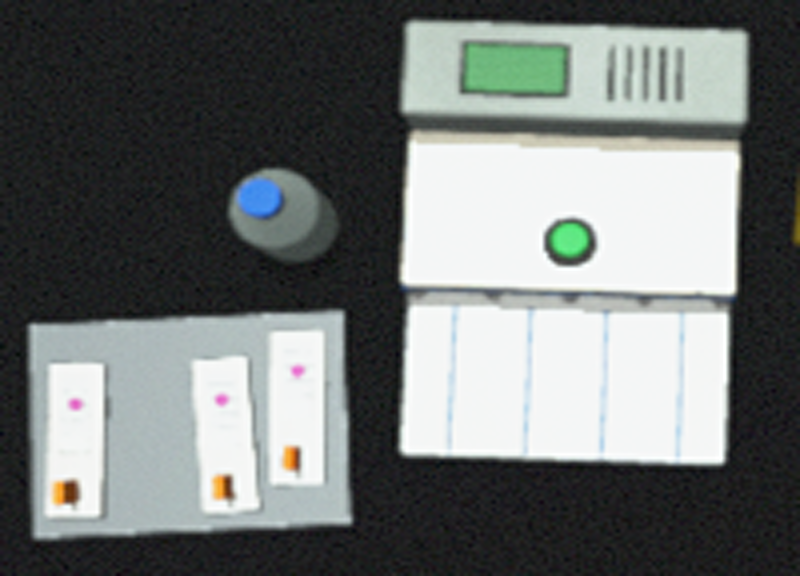

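View pics/scenez.png

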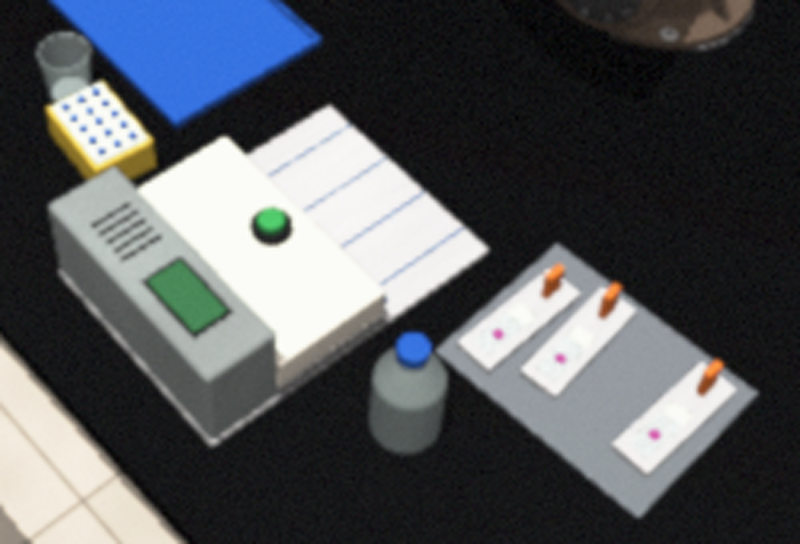

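```bash
python3 -m creep '[[[0,0,0,6.8,1],[0,0,0,6.8,1],[0,0,0,6.7,1],[28,-28,0,0,1],[28,-28,0,0,1],[28,-28,0,0,1],[28,-28,0,0,1],[28,-28,0,0,1]]]'; python3 -m creep '[[[28,-28,0,0,1],[28,-28,0,0,1],[28,-28,0,0,1],[28,-28,0,0,1],[28,-28,0,0,1],[0,-40,0,0,1],[0,-40,0,0,1],[0,-40,0,0,1]]]'
```

```text
time_s: 0.92
position: [358.0, -444.6, 231.3]
eef_rot: [3.142, -0.0, 0.0]
force: [0.3, -0.2, 0.1]
gripper_width: 1.002
time_s: 1.58
position: [496.9, -184.0, 230.9]
eef_rot: [-3.141, 0.0, 0.001]
force: [0.8, 0.1, -0.6]
gripper_width: 0.999
```

```bash
python3 -m creep '[[[0,-40,0,0,1],[0,-40,0,0,1],[0,-40,0,0,1],[0,-40,0,0,1],[0,-40,0,0,1],[0,-40,0,0,1],[0,-40,0,0,1],[0,-40,0,0,1]]]'; python3 -m creep '[[[-10,-40,0,0,1],[-10,-40,0,0,1],[-10,-40,0,0,1],[-10,-40,0,0,1],[-10,-20,0,0,1],[0,0,0,0,1]]]'
python3 - <<'E'
from h import *
c=cam('wrist','w1');cam('top','t1')
E
```

```text
time_s: 2.25
position: [496.4, 136.0, 231.4]
eef_rot: [3.142, -0.0, 0.0]
force: [0.5, 0.1, -0.5]
gripper_width: 0.996
time_s: 2.75
position: [444.9, 317.5, 231.1]
eef_rot: [-3.141, 0.0, 0.004]
force: [-0.1, 0.6, -0.3]
gripper_width: 1.001
```

View pics/w1.png

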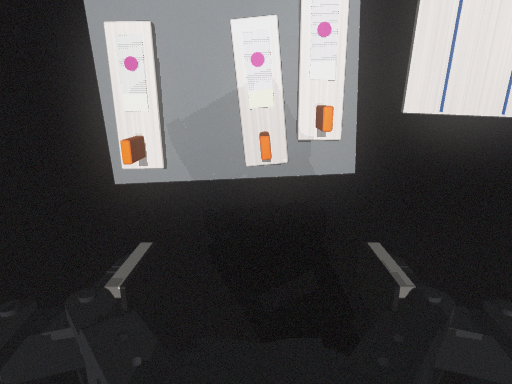

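The wrist view shows all three plates, with tabs at (133,150), (265,147) and (325,118). The blue lane lines are at upper right. Next I measure the plates.

```bash
cat >> h.py <<'E'
def plates(c,ztop,roi=None,vmin=150):
    hsv=cv2.cvtColor(c['img'],cv2.COLOR_RGB2HSV)
    wh=cv2.inRange(hsv,np.array((0,0,vmin)),np.array((180,45,255)))
    orr=cv2.inRange(hsv,np.array((3,120,60)),np.array((22,255,255)))
    pk=cv2.inRange(hsv,np.array((140,80,60)),np.array((175,255,255)))
    m=wh|pk
    if roi is not None:
        k=np.zeros_like(m);k[roi[1]:roi[3],roi[0]:roi[2]]=255;m&=k
    m=cv2.morphologyEx(m,cv2.MORPH_CLOSE,np.ones((5,5)))
    out=[]
    for ct in cv2.findContours(m,cv2.RETR_EXTERNAL,cv2.CHAIN_APPROX_NONE)[0]:
        if cv2.contourArea(ct)<300: continue
        P=np.array([onz(c,*p[0],ztop)[:2] for p in ct],np.float32)
        r=cv2.minAreaRect(P);b=cv2.boxPoints(r);w,h=r[1];a=r[2]
        if w<h:a+=90
        a=(a+90)%180-90
        u=np.array([np.cos(np.radians(a)),np.sin(np.radians(a))])
        out.append((np.array(r[0]),a,sorted(r[1]),np.array(r[0])-50*u))
    return out
def tabs(c,ztop):
    hsv=cv2.cvtColor(c['img'],cv2.COLOR_RGB2HSV)
    m=cv2.inRange(hsv,np.array((3,120,170)),np.array((22,255,255)))
    n,l,s,ce=cv2.connectedComponentsWithStats(m);W=world(c)
    return [(s[i,4],ce[i].round(0),onz(c,*ce[i],ztop).round(1),np.percentile(W[l==i],90,0).round(1)) for i in range(1,n) if s[i,4]>15]
E
python3 - <<'E'
from h import *
c=cam('wrist')
print(c['origin'],manip.get_obs()['position'])
for p in plates(c,15,(60,0,380,200)): print([np.round(q,1) for q in p])
for t in tabs(c,55):print(t)
hsv=cv2.cvtColor(c['img'],cv2.COLOR_RGB2HSV)
for v in (5,40,80): print(v,hsv[v,100:160:4,1:].tolist())
E
```

```text
[515.46825703 315.6493958  373.72641369] [446.6516836  313.85332457 231.17062283]
[array([521.6, 351.2]), np.float64(-87.2), array([185.5, 269.4]), array([519.2, 401.1])]
(np.int32(245), array([324., 120.]), array([496.4, 254.1,  55. ]), array([505.5, 257.9,  55.8]))
(np.int32(230), array([262., 149.]), array([469. , 312.9,  55. ]), array([478.1, 316.7,  55.7]))
(np.int32(220), array([123., 153.]), array([463.9, 448.2,  55. ]), array([473.1, 451.9,  55.8]))
5 [[10, 149], [8, 151], [15, 154], [10, 151], [7, 151], [8, 151], [12, 153], [13, 154], [10, 154], [13, 154], [10, 153], [13, 153], [11, 156], [12, 154], [11, 156]]
40 [[15, 154], [7, 233], [4, 230], [1, 230], [2, 230], [1, 231], [1, 231], [1, 230], [1, 231], [0, 232], [3, 235], [3, 235], [13, 203], [0, 100], [8, 155]]
80 [[8, 150], [7, 154], [7, 226], [9, 230], [7, 233], [2, 230], [0, 231], [0, 230], [0, 231], [2, 232], [1, 231], [7, 233], [5, 236], [13, 196], [2, 110]]
```

Run:
```python
from h import *
c=cam('wrist')
for p in plates(c,15,(60,0,380,200),200): print([np.round(q,1) for q in p])
c=cam('top')
for p in plates(c,15,(100,180,205,260),180): print([np.round(q,1) for q in p])
```

```text
[array([513.5, 449.4]), np.float64(0.9), array([ 46. , 148.1]), array([463.6, 448.6])]
[array([518.4, 317.8]), np.float64(5.7), array([ 46.6, 148.3]), array([468.7, 312.8])]
[array([540.9, 254.5]), np.float64(0.7), array([ 46.7, 136.4]), array([490.9, 254. ])]
[array([528.3, 347.8]), np.float64(-87.1), array([205.3, 274.5]), array([525.8, 397.7])]
```

```bash
python3 -m creep '[[[25,30,0,-0.7,0.5],[24,30,0,0,0.5],[0,0,40,0,0.5],[0,0,40,0,0.5],[0,0,40,0,0.5],[0,0,40,0,0.5],[0,0,25,0,0.5],[0,0,0,0,0.5]]]';python3 - <<'E'
from h import *
c=cam('wrist','w2')
E
```

```text
time_s: 3.67
position: [494.5, 252.3, 41.9]
eef_rot: [3.139, 0.007, 0.011]
force: [-0.0, -0.9, -1.4]
gripper_width: 0.5
```

View pics/w2.png

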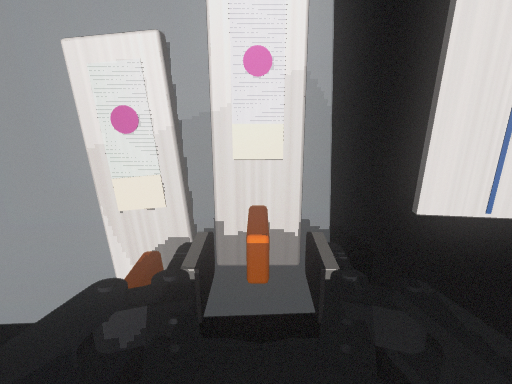

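The tab sits centred between the fingers at about (258,255). I descend and close.

```bash
python3 -m creep '[[[0,0,0,0,0.5],[0,0,12,0,0.5],[0,0,12,0,0.5],[0,0,0,0,0.5],[0,0,0,0,0],[0,0,0,0,0],[0,0,0,0,0],[0,0,0,0,0]]]'; python3 -m creep '[[[0,0,0,0,0],[0,0,0,0,0],[0,0,0,0,0]]]'
```

```text
time_s: 4.38
position: [496.5, 254.5, 23.3]
eef_rot: [-3.141, -0.001, 0.013]
force: [-0.7, -1.2, 7.1]
gripper_width: 0.106
time_s: 4.63
position: [496.5, 254.5, 23.3]
eef_rot: [-3.141, -0.001, 0.013]
force: [-0.4, 0.1, 6.2]
gripper_width: 0.109
```

```bash
python3 -m creep '[[[0,0,-10,0,0],[0,0,-15,0,0],[0,0,-15,0,0],[0,0,0,0,0],[0,0,0,0,0]]]';python3 - <<'E'
from h import *
c=cam('wrist','w3')
W=world(c)
for v,u in((20,230),(60,230),(120,230),(180,230),(220,235),(200,290),(40,290)): print(u,v,W[v,u].round(1))
print(manip.get_obs()['wrist_torque'])
E
```

```text
time_s: 5.05
position: [496.3, 254.5, 63.1]
eef_rot: [-3.141, -0.002, 0.013]
force: [-0.6, 0.2, -1.8]
gripper_width: 0.105
230 20 [596.9 268.7  55.3]
230 60 [581.5 268.9  54.9]
230 120 [556.2 269.2  54.5]
230 180 [528.7 269.4  55.5]
235 220 [508.4 267.3  54.8]
290 200 [519.2 240.9  55.6]
290 40 [589.8 243.4  54.3]
[0.05329801 0.09130661 0.00336553]
```

View pics/w3.png

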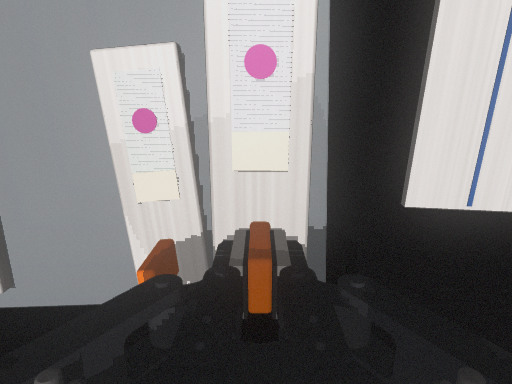

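The carrier is held level: depth reads 54.3–55.6 mm all along the plate top. I move over the deck and measure the lanes.

```bash
python3 -m creep '[[[0,30,0,0,0],[0,40,0,0,0],[0,40,0,0,0],[0,40,0,0,0],[0,40,0,0,0],[0,30,0,0,0],[0,0,0,0,0],[0,0,0,0,0]]]';python3 - <<'E'
from h import *
c=cam('wrist','w4')
E
```

```text
time_s: 5.77
position: [498.6, 33.0, 61.6]
eef_rot: [-3.142, 0.001, 0.009]
force: [0.1, 0.2, -2.7]
gripper_width: 0.107
```

View pics/w4.png

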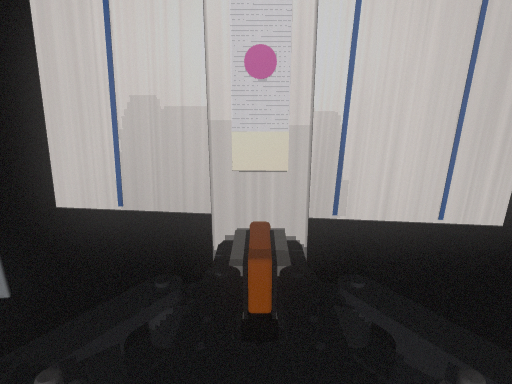

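Lane 1 is the blue line at (113,100), lane 3 at (348,100) and lane 4 at (465,100). The carrier hides lane 2.

```bash
cat >> h.py <<'E'
def lanes(c,z=6.):
    hsv=cv2.cvtColor(c['img'],cv2.COLOR_RGB2HSV)
    m=cv2.inRange(hsv,np.array((100,90,40)),np.array((130,255,220)))
    n,l,s,ce=cv2.connectedComponentsWithStats(m);o=[]
    for i in range(1,n):
        if s[i,4]<150: continue
        v,u=np.nonzero(l==i)
        P=np.array([onz(c,a,b,z)[:2] for a,b in zip(u,v)])
        k=np.polyfit(P[:,0],P[:,1],1)
        o.append((s[i,4],ce[i].round(0),np.degrees(np.arctan(k[0])).round(2),[(x,np.polyval(k,x).round(1)) for x in (500,560,650)],P[:,0].min().round(1),P[:,0].max().round(1)))
    return o
E
python3 - <<'E'
from h import *
c=cam('wrist')
for o in lanes(c):print(o)
z=manip.get_obs()['position'][2]
for p in plates(c,z-8,(204,0,320,232),200): print([np.round(q,1) for q in p])
c=cam('top')
for o in lanes(c):print(o)
for v in range(180,190):print(v,c['img'][v,[220,240,260,280]].mean(-1).round(), onz(c,250,v,22)[0].round(1))
E
```

```text
(np.int32(967), array([114.,  99.]), np.float64(-2.0), [(500, np.float64(122.0)), (560, np.float64(120.0)), (650, np.float64(116.8))], np.float64(502.0), np.float64(618.1))
(np.int32(978), array([349., 104.]), np.float64(-1.99), [(500, np.float64(-14.3)), (560, np.float64(-16.4)), (650, np.float64(-19.5))], np.float64(497.5), np.float64(619.7))
(np.int32(1034), array([465., 106.]), np.float64(-1.99), [(500, np.float64(-82.4)), (560, np.float64(-84.5)), (650, np.float64(-87.7))], np.float64(494.8), np.float64(620.4))
[array([544.8,  35.2]), np.float64(-89.4), array([17.1, 25.6]), array([544.3,  85.2])]
[array([583.3,  35.5]), np.float64(47.1), array([13.5, 13.6]), array([549.3,  -1.1])]
[array([585.1,  17.3]), np.float64(3.4), array([13.9, 44.3]), array([535.1,  14.3])]
[array([582.9,  53.9]), np.float64(-2.0), array([11.2, 47.7]), array([533. ,  55.6])]
(np.int32(29417), array([257.,  28.]), np.float64(1.41), [(500, np.float64(-22.5)), (560, np.float64(-21.0)), (650, np.float64(-18.8))], np.float64(1121.5), np.float64(1347.6))
(np.int32(549), array([363., 218.]), np.float64(-0.51), [(500, np.float64(-382.0)), (560, np.float64(-382.6)), (650, np.float64(-383.4))], np.float64(404.2), np.float64(656.7))
(np.int32(326), array([  6., 225.]), np.float64(2.31), [(500, np.float64(885.2)), (560, np.float64(887.6)), (650, np.float64(891.3))], np.float64(447.6), np.float64(553.3))
180 [136. 194. 237. 250.] 658.6
181 [191. 150. 134. 226.] 655.0
182 [217. 202. 175. 137.] 651.4
183 [214. 218. 217. 187.] 647.9
184 [220. 220. 219. 216.] 644.3
185 [248. 223. 216. 214.] 640.7
186 [248. 249. 216. 210.] 637.2
187 [247. 248. 246. 233.] 633.6
188 [247. 247. 248. 240.] 630.0
189 [247. 247. 247. 240.] 626.5
```

```bash
python3 -m creep '[[[0,0,0,2.5,0],[11,24,0,0,0],[11.5,23.5,0,0,0],[0,0,15,0,0],[0,0,12,0,0],[0,0,0,0,0],[0,0,0,0,0]]]';python3 - <<'E'
from h import *
c=cam('wrist','w5')
for o in lanes(c):print(o)
W=world(c)
for v,u in((40,230),(120,230),(180,230),(200,290),(40,290)): print(u,v,W[v,u].round(1))
E
```

```text
time_s: 6.5
position: [519.6, -12.7, 34.9]
eef_rot: [-3.141, 0.002, -0.029]
force: [0.1, -1.1, -1.8]
gripper_width: 0.104
(np.int32(1394), array([133., 126.]), np.float64(-1.97), [(500, np.float64(54.0)), (560, np.float64(51.9)), (650, np.float64(48.8))], np.float64(499.5), np.float64(635.0))
(np.int32(1419), array([398., 128.]), np.float64(-2.0), [(500, np.float64(-82.3)), (560, np.float64(-84.4)), (650, np.float64(-87.6))], np.float64(494.8), np.float64(631.0))
(np.int32(729), array([ 14., 192.]), np.float64(-2.15), [(500, np.float64(122.2)), (560, np.float64(120.0)), (650, np.float64(116.6))], np.float64(502.1), np.float64(586.2))
230 40 [613.1  -2.2  26.5]
230 120 [ 5.8e+02 -4.0e-01  2.6e+01]
230 180 [552.2   1.   26.3]
290 200 [541.3 -27.4  25.5]
290 40 [612.3 -27.5  26.7]
```

View pics/w5.png

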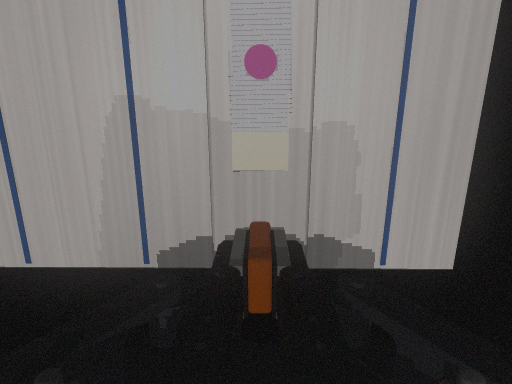

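```bash
python3 -m creep '[[[0,0,0,0,0],[0,0,4,0,0],[0,0,2,0,0],[0,0,0,0,0]]]';python3 -m creep '[[[0,0,1.5,0,0],[0,0,0,0,0]]]'
```

```text
time_s: 6.88
position: [519.8, -13.7, 29.1]
eef_rot: [3.142, 0.0, -0.031]
force: [-0.2, -0.4, -2.3]
gripper_width: 0.107
time_s: 7.05
position: [519.9, -13.8, 27.6]
eef_rot: [3.142, 0.0, -0.031]
force: [0.1, 0.6, -1.9]
gripper_width: 0.107
```

```bash
python3 -m creep '[[[0,1,1,0.2,0],[0,0,0,0,0]]]';python3 -m creep '[[[0,0,1,0,0],[0,0,0,0,0]]]';python3 -m creep '[[[0,0,1,0,0],[0,0,0,0,0]]]'
```

```text
time_s: 7.22
position: [519.9, -15.0, 26.7]
eef_rot: [3.141, 0.0, -0.035]
force: [0.5, 0.2, -1.4]
gripper_width: 0.112
time_s: 7.38
position: [519.9, -15.0, 26.2]
eef_rot: [3.141, -0.0, -0.035]
force: [-1.8, 0.4, 4.8]
gripper_width: 0.105
time_s: 7.55
position: [520.0, -14.9, 26.2]
eef_rot: [3.141, -0.001, -0.034]
force: [-6.6, -1.4, 20.6]
gripper_width: 0.108
```

Deck contact was at TCP z 26.2. I ease off and push in.

```bash
python3 -m creep '[[[0,0,-1.3,0,0],[0,0,0,0,0]]]';python3 -m creep '[[[10,0,0,0,0],[10,0,0,0,0],[0,0,0,0,0]]]';python3 -m creep '[[[10,0,0,0,0],[10,0,0,0,0],[0,0,0,0,0]]]'; python3 -m creep '[[[8,0,0,0,0],[8,0,0,0,0],[0,0,0,0,0]]]'
```

```text
time_s: 7.72
position: [520.1, -14.9, 26.5]
eef_rot: [3.141, -0.001, -0.034]
force: [-0.3, 0.4, -1.7]
gripper_width: 0.105
time_s: 7.97
position: [542.1, -15.8, 26.3]
eef_rot: [3.141, -0.003, -0.034]
force: [3.9, -0.2, 3.6]
gripper_width: 0.109
time_s: 8.22
position: [561.5, -16.4, 26.3]
eef_rot: [3.141, -0.002, -0.034]
force: [3.9, 0.1, 4.6]
gripper_width: 0.109
time_s: 8.47
position: [576.7, -16.8, 26.3]
eef_rot: [3.141, -0.001, -0.034]
force: [2.5, 0.4, 5.5]
gripper_width: 0.108
```

```bash
for i in 1; do python3 -m creep '[[[3,0,0,0,0],[3,0,0,0,0],[0,0,0,0,0]]]';done; python3 -m creep '[[[2,0,0,0,0],[2,0,0,0,0],[0,0,0,0,0]]]';python3 -m creep '[[[2,0,0,0,0],[2,0,0,0,0],[0,0,0,0,0]]]'; python3 -m creep '[[[2,0,0,0,0],[2,0,0,0,0],[0,0,0,0,0]]]'
```

```text
time_s: 8.72
position: [581.1, -16.8, 26.3]
eef_rot: [-3.142, 0.001, -0.034]
force: [-4.5, -0.1, 8.2]
gripper_width: 0.105
time_s: 8.97
position: [584.8, -17.0, 26.2]
eef_rot: [-3.142, 0.002, -0.034]
force: [-5.7, 0.1, 8.6]
gripper_width: 0.105
time_s: 9.22
position: [588.8, -17.1, 26.2]
eef_rot: [-3.142, 0.002, -0.034]
force: [-5.8, -0.2, 8.8]
gripper_width: 0.108
time_s: 9.47
position: [592.9, -17.2, 26.3]
eef_rot: [-3.142, 0.001, -0.034]
force: [-4.6, 0.7, 9.6]
gripper_width: 0.107
```

```bash
python3 -m creep '[[[2,0,-0.4,0,0],[2,0,0,0,0],[0,0,0,0,0]]]';python3 -m creep '[[[2,0,0,0,0],[2,0,0,0,0],[0,0,0,0,0]]]'; python3 -m creep '[[[2,0,0,0,0],[2,0,0,0,0],[0,0,0,0,0]]]'
```

```text
time_s: 9.72
position: [597.9, -17.5, 26.2]
eef_rot: [3.142, 0.0, -0.034]
force: [-0.3, -0.4, 1.0]
gripper_width: 0.11
time_s: 9.97
position: [602.3, -17.7, 26.3]
eef_rot: [3.142, -0.0, -0.034]
force: [0.1, -0.3, -1.7]
gripper_width: 0.109
time_s: 10.22
position: [606.3, -17.8, 26.4]
eef_rot: [3.141, -0.001, -0.034]
force: [-0.2, -0.6, -1.6]
gripper_width: 0.106
```

```bash
python3 -m creep '[[[2,0,0,0,0],[0,0,0,0,0]]]';python3 -m creep '[[[2,0,0,0,0],[0,0,0,0,0]]]'; python3 -m creep '[[[2,0,0,0,0],[0,0,0,0,0]]]'
```

```text
time_s: 10.38
position: [606.6, -17.8, 26.3]
eef_rot: [-3.142, 0.003, -0.034]
force: [-8.4, -0.4, 2.6]
gripper_width: 0.111
time_s: 10.55
position: [606.6, -17.7, 26.3]
eef_rot: [-3.141, 0.008, -0.034]
force: [-19.4, -1.1, 10.1]
gripper_width: 0.11
time_s: 10.72
position: [606.6, -17.7, 26.2]
eef_rot: [-3.141, 0.012, -0.034]
force: [-28.3, -1.9, 16.2]
gripper_width: 0.109
```

```bash
python3 -m creep '[[[2,0,0,0,0],[0,0,0,0,0]]]';python3 -m creep '[[[2,0,0,0,0],[0,0,0,0,0]]]'
```

```text
time_s: 10.88
position: [606.7, -17.7, 26.1]
eef_rot: [-3.141, 0.017, -0.034]
force: [-37.7, -3.3, 22.1]
gripper_width: 0.1
time_s: 11.05
position: [606.6, -17.6, 26.1]
eef_rot: [-3.141, 0.021, -0.034]
force: [-48.9, -4.4, 30.2]
gripper_width: 0.109
```

Lane 3's stop is firm at TCP x 606.6. I relax the push before releasing.

```bash
python3 -m creep '[[[-4,0,0,0,0],[-4,0,0,0,0],[0,0,0,0,0],[0,0,0,0,0]]]'
```

```text
time_s: 11.38
position: [606.6, -17.8, 26.4]
eef_rot: [-3.141, 0.003, -0.034]
force: [-9.9, -0.6, 5.7]
gripper_width: 0.107
```

```bash
python3 -m creep '[[[-1,0,0,0,0],[0,0,0,0,0.4],[0,0,0,0,0.4],[0,0,0,0,0.4],[0,0,0,0,0.4],[0,0,-20,0,0.4],[0,0,-35,0,0.4],[0,0,-35,0,0.4]]]'; python3 -m creep '[[[-30,0,-20,0,0.5],[-30,-20,-30,0,0.5],[-20,-30,-20,0,0.5],[0,-40,0,0,0.5],[0,-40,0,0,0.5],[0,0,0,0,0.5]]]'
python3 - <<'E'
from h import *
c=cam('wrist','w6'); cam('scene','s6')
E
```

```text
time_s: 12.05
position: [606.5, -17.7, 116.7]
eef_rot: [-3.141, 0.002, -0.034]
force: [-0.0, -0.5, -0.1]
gripper_width: 0.402
time_s: 12.55
position: [534.5, 117.7, 184.1]
eef_rot: [-3.14, -0.002, -0.031]
force: [-0.4, -0.2, -0.6]
gripper_width: 0.503
```

View pics/w6.png

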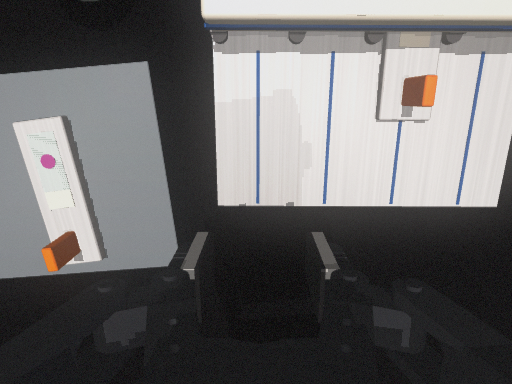

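Carrier A sits in lane 3, with its tab at (420,90). Now to B.

```bash
python3 -m creep '[[[-20,-34,-10,0,0.5],[-20,-34,-10,0,0.5],[-20,-34,0,0,0.5],[-20,-34,0,0,0.5],[-20,-34,0,0,0.5],[0,0,0,-7,0.5],[0,0,0,0,0.5],[0,0,0,0,0.5]]]'
python3 - <<'E'
from h import *
c=cam('wrist','w7')
print(manip.get_obs()['position'],manip.get_obs()['eef_rot'])
for p in plates(c,15,(0,0,512,230),200): print([np.round(q,1) for q in p])
for t in tabs(c,55):print(t)
E
```

```text
time_s: 13.32
position: [441.0, 285.1, 203.0]
eef_rot: [3.141, 0.0, 0.085]
force: [-0.3, -0.1, 0.7]
gripper_width: 0.503
[441.27402839 284.72684661 202.98331887] [3.14124836e+00 4.32962250e-05 8.34090208e-02]
[array([557.3, 100.6]), np.float64(88.1), array([116.3, 127.3]), array([555.6,  50.6])]
[array([519.1, 318. ]), np.float64(5.5), array([ 46.8, 149. ]), array([469.4, 313.2])]
[array([511.7, 449.3]), np.float64(0.8), array([ 46.2, 144.4]), array([461.7, 448.6])]
(np.int32(285), array([ 77., 137.]), array([464. , 448.3,  55. ]), array([473. , 452.3,  55.7]))
(np.int32(281), array([231., 145.]), array([469. , 312.8,  55. ]), array([478.3, 316.5,  55.7]))
```

View pics/w7.png

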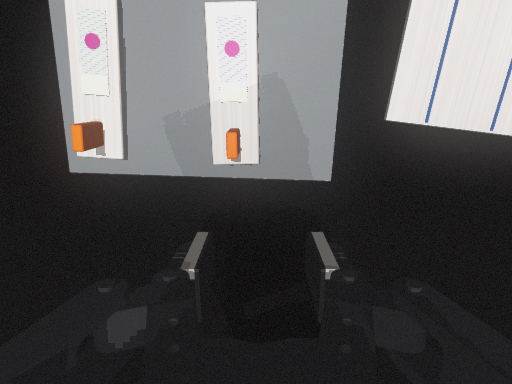

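```bash
python3 -m creep '[[[0,0,0,-0.8,0.5],[30.3,-25.5,0,0,0.5],[0,0,40,0,0.5],[0,0,40,0,0.5],[0,0,40,0,0.5],[0,0,36,0,0.5],[0,0,0,0,0.5],[0,0,0,0,0.5]]]'; python3 -m creep '[[[0,0,12,0,0.5],[0,0,12,0,0.5],[0,0,0,0,0.5],[0,0,0,0,0],[0,0,0,0,0],[0,0,0,0,0],[0,0,0,0,0],[0,0,0,0,0]]]'; python3 -m creep '[[[0,0,0,0,0],[0,0,0,0,0]]]'
```

```text
time_s: 14.03
position: [468.2, 313.2, 46.3]
eef_rot: [3.14, 0.003, 0.099]
force: [1.2, 0.7, 0.3]
gripper_width: 0.502
time_s: 14.7
position: [468.4, 314.4, 23.9]
eef_rot: [-3.141, -0.001, 0.102]
force: [-0.8, -1.3, 6.5]
gripper_width: 0.108
time_s: 14.87
position: [468.4, 314.5, 24.0]
eef_rot: [-3.141, -0.001, 0.102]
force: [-0.4, -2.1, 7.5]
gripper_width: 0.102
```

```bash
python3 -m creep '[[[0,0,-10,0,0],[0,0,-20,0,0],[0,0,0,4,0],[0,0,0,3.9,0],[8,30,0,0,0],[8,38,0,0,0],[8,38,0,0,0],[8,38,0,0,0]]]';python3 -m creep '[[[8,38,0,0,0],[8,38,0,0,0],[8,30,0,0,0],[4.7,9,0,0,0],[0,0,10,0,0],[0,0,0,0,0],[0,0,0,0,0]]]'
python3 - <<'E'
from h import *
c=cam('wrist','w8')
o=manip.get_obs();print(o['position'],o['eef_rot'])
for o in lanes(c):print(o)
E
```

```text
time_s: 15.53
position: [494.8, 168.0, 53.8]
eef_rot: [-3.142, -0.0, -0.035]
force: [0.9, -0.3, -1.0]
gripper_width: 0.112
time_s: 16.12
position: [518.7, 54.3, 42.7]
eef_rot: [3.142, 0.002, -0.035]
force: [-0.6, -0.0, -2.3]
gripper_width: 0.107
[518.83675158  54.48973503  42.94992504] [ 3.14156984e+00  1.05880946e-03 -3.47741241e-02]
(np.int32(1278), array([135., 121.]), np.float64(-1.98), [(500, np.float64(122.0)), (560, np.float64(119.9)), (650, np.float64(116.8))], np.float64(502.1), np.float64(636.6))
(np.int32(692), array([384., 180.]), np.float64(-1.99), [(500, np.float64(-14.3)), (560, np.float64(-16.4)), (650, np.float64(-19.5))], np.float64(497.3), np.float64(579.2))
(np.int32(509), array([501., 202.]), np.float64(-1.65), [(500, np.float64(-82.6)), (560, np.float64(-84.4)), (650, np.float64(-87.0))], np.float64(494.8), np.float64(560.4))
```

View pics/w8.png

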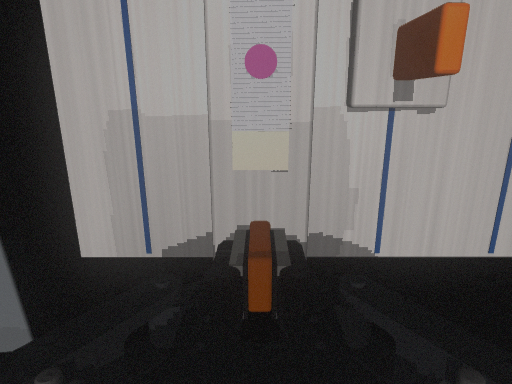

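Carrier B is held straight over lane 2. It needs a 1.2 mm lateral correction, then I lower it.

```bash
python3 -m creep '[[[0,1.2,8,0,0],[0,0,5,0,0],[0,0,1,0,0],[0,0,0,0,0]]]';python3 -m creep '[[[0,0,1,0,0],[0,0,0,0,0]]]';python3 -m creep '[[[0,0,1,0,0],[0,0,0,0,0]]]'
```

```text
time_s: 16.5
position: [519.0, 52.5, 28.5]
eef_rot: [3.141, 0.001, -0.036]
force: [-0.3, 0.3, -1.7]
gripper_width: 0.104
time_s: 16.67
position: [519.3, 52.2, 28.1]
eef_rot: [3.141, 0.0, -0.036]
force: [-0.1, 0.1, -0.5]
gripper_width: 0.099
time_s: 16.83
position: [519.4, 52.1, 27.2]
eef_rot: [3.142, -0.0, -0.036]
force: [0.5, -0.9, -1.3]
gripper_width: 0.104
```

```bash
python3 -m creep '[[[0,-1,0.4,0,0],[0,0,0,0,0]]]';python3 -m creep '[[[10,0,0,0,0],[10,0,0,0,0],[0,0,0,0,0]]]';python3 -m creep '[[[10,0,0,0,0],[10,0,0,0,0],[0,0,0,0,0]]]'; python3 -m creep '[[[8,0,0,0,0],[8,0,0,0,0],[0,0,0,0,0]]]'
```

```text
time_s: 17.0
position: [519.6, 53.0, 27.0]
eef_rot: [3.141, -0.001, -0.036]
force: [-0.7, -1.0, 2.0]
gripper_width: 0.11
time_s: 17.25
position: [541.6, 52.2, 27.0]
eef_rot: [3.142, -0.003, -0.036]
force: [7.2, 0.8, 9.9]
gripper_width: 0.106
time_s: 17.5
position: [561.0, 51.6, 27.0]
eef_rot: [3.142, -0.002, -0.036]
force: [2.2, -0.8, 2.0]
gripper_width: 0.108
time_s: 17.75
position: [576.1, 51.0, 27.0]
eef_rot: [3.142, -0.001, -0.036]
force: [3.4, 0.3, 4.5]
gripper_width: 0.105
```

```bash
python3 -m creep '[[[3,0,0,0,0],[3,0,0,0,0],[0,0,0,0,0]]]'; python3 -m creep '[[[2,0,0,0,0],[2,0,0,0,0],[0,0,0,0,0]]]';python3 -m creep '[[[2,0,0,0,0],[2,0,0,0,0],[0,0,0,0,0]]]'; python3 -m creep '[[[2,0,0,0,0],[2,0,0,0,0],[0,0,0,0,0]]]'
```

```text
time_s: 18.0
position: [580.5, 51.0, 27.0]
eef_rot: [3.142, 0.001, -0.036]
force: [-3.6, -0.8, 7.9]
gripper_width: 0.107
time_s: 18.25
position: [584.3, 50.8, 27.0]
eef_rot: [3.142, 0.001, -0.036]
force: [-4.1, 0.2, 9.4]
gripper_width: 0.109
time_s: 18.5
position: [588.3, 50.7, 27.0]
eef_rot: [3.142, 0.001, -0.036]
force: [-4.5, 0.2, 9.2]
gripper_width: 0.109
time_s: 18.75
position: [592.3, 50.5, 27.0]
eef_rot: [3.142, 0.001, -0.036]
force: [-4.1, 0.3, 8.1]
gripper_width: 0.106
```

```bash
python3 -m creep '[[[2,0,0,0,0],[2,0,0,0,0],[0,0,0,0,0]]]';python3 -m creep '[[[2,0,0,0,0],[2,0,0,0,0],[0,0,0,0,0]]]'
```

```text
time_s: 19.0
position: [596.2, 50.4, 27.0]
eef_rot: [3.142, 0.002, -0.036]
force: [-5.2, 0.2, 9.1]
gripper_width: 0.107
time_s: 19.25
position: [599.1, 50.3, 27.0]
eef_rot: [3.141, 0.004, -0.036]
force: [-11.2, -0.9, 13.3]
gripper_width: 0.109
```

```bash
python3 -m creep '[[[2,0,0,0,0],[0,0,0,0,0]]]';python3 -m creep '[[[2,0,0,0,0],[0,0,0,0,0]]]'; python3 -m creep '[[[2,0,0,0,0],[0,0,0,0,0]]]'
```

```text
time_s: 19.42
position: [599.0, 50.3, 27.0]
eef_rot: [3.141, 0.009, -0.036]
force: [-21.6, 0.4, 20.2]
gripper_width: 0.108
time_s: 19.58
position: [599.2, 50.3, 26.8]
eef_rot: [3.141, 0.013, -0.036]
force: [-28.7, -0.3, 24.9]
gripper_width: 0.104
time_s: 19.75
position: [599.4, 50.3, 26.7]
eef_rot: [3.141, 0.017, -0.036]
force: [-37.8, -0.5, 32.4]
gripper_width: 0.108
```

Lane 2's stop is felt at x 599.1. I relax, release and go for C.

```bash
python3 -m creep '[[[-4,0,0,0,0],[-2.5,0,-0.5,0,0],[0,0,0,0,0],[0,0,0,0,0]]]'; python3 -m creep '[[[0,0,0,0,0.4],[0,0,0,0,0.4],[0,0,0,0,0.4],[0,0,0,0,0.4],[0,0,-20,0,0.4],[0,0,-35,0,0.4],[0,0,-35,0,0.4],[0,0,0,0,0.4]]]'; python3 -m creep '[[[-30,0,-20,0,0.5],[-30,-20,-30,0,0.5],[-25,-30,-20,0,0.5],[-10,-40,0,0,0.5],[-10,-40,0,0,0.5],[0,-40,0,0,0.5],[0,-40,0,0,0.5],[0,-40,0,0,0.5]]]'; python3 -m creep '[[[-15,-30,0,-3,0.5],[-15,-30,0,0,0.5],[-15,-30,0,0,0.5],[0,0,0,0,0.5],[0,0,0,0,0.5]]]'
python3 - <<'E'
from h import *
c=cam('wrist','w9');cam('top','t9')
print(manip.get_obs()['position'],manip.get_obs()['eef_rot'])
for p in plates(c,15,(0,0,512,230),200): print([np.round(q,1) for q in p])
for t in tabs(c,55):print(t)
E
```

```text
time_s: 20.08
position: [599.2, 50.3, 27.0]
eef_rot: [3.141, 0.003, -0.036]
force: [-8.4, 0.3, 7.4]
gripper_width: 0.104
time_s: 20.75
position: [603.4, 50.2, 123.2]
eef_rot: [-3.142, -0.009, -0.036]
force: [0.4, -0.0, 0.4]
gripper_width: 0.399
time_s: 21.42
position: [509.1, 302.0, 183.1]
eef_rot: [-3.141, -0.001, -0.036]
force: [0.8, -0.2, 0.6]
gripper_width: 0.503
time_s: 21.83
position: [463.7, 391.3, 182.5]
eef_rot: [3.142, -0.0, 0.019]
force: [-0.0, -0.5, -0.1]
gripper_width: 0.5
[464.72306913 389.59409472 182.67586614] [ 3.14138616e+00 -8.77754766e-05  1.63189098e-02]
[array([523.9, 167.8]), np.float64(12.7), array([11.9, 49.3]), array([475.1, 156.8])]
[array([523.8, 354.6]), np.float64(-87.1), array([188.6, 267.5]), array([521.3, 404.6])]
(np.int32(356), array([193., 179.]), array([466.5, 448. ,  55. ]), array([475.5, 452.1,  55.6]))
```

View pics/w9.png

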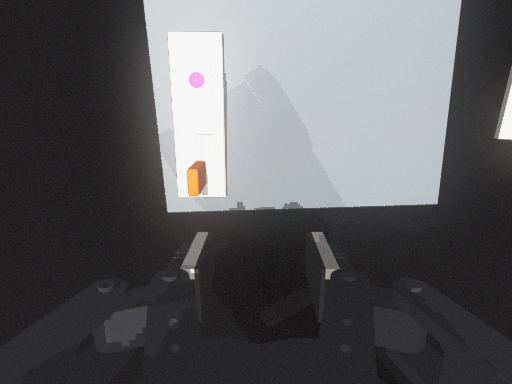

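View pics/t9.png

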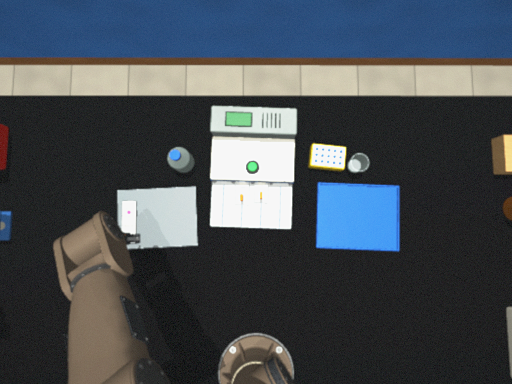

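The wrist view shows C at column ~198 with its tab at (195,178), and the exposure is brighter now. The top view shows both inserted carriers in place.

Run:
```python
from h import *
c=cam('wrist')
for p in plates(c,15,(150,20,300,215),242): print([np.round(q,1) for q in p])
```

```text
[array([513.9, 449.7]), np.float64(0.9), array([ 46.1, 147.9]), array([463.9, 448.9])]
```

```bash
python3 -m creep '[[[0.5,-30,0,0,0.5],[0,-29,0,0,0.5],[0,0,35,0,0.5],[0,0,40,0,0.5],[0,0,40,0,0.5],[0,0,20,0,0.5],[0,0,0,0,0.5],[0,0,0,0,0.5]]]'; python3 -m creep '[[[0,0,12,0,0.5],[0,0,12,0,0.5],[0,0,0,0,0.5],[0,0,0,0,0],[0,0,0,0,0],[0,0,0,0,0],[0,0,0,0,0],[0,0,0,0,0]]]'; python3 -m creep '[[[0,0,0,0,0],[0,0,0,0,0]]]'
```

```text
time_s: 22.65
position: [464.8, 448.0, 47.5]
eef_rot: [3.141, 0.001, 0.015]
force: [0.2, 0.4, 0.9]
gripper_width: 0.5
time_s: 23.32
position: [464.3, 449.1, 24.5]
eef_rot: [-3.141, -0.001, 0.016]
force: [-0.9, -1.3, 5.2]
gripper_width: 0.107
time_s: 23.48
position: [464.3, 449.1, 24.5]
eef_rot: [-3.141, -0.001, 0.016]
force: [-0.8, -1.2, 6.0]
gripper_width: 0.104
```

```bash
python3 -m creep '[[[0,0,-10,0,0],[0,0,-20,0,0],[0,0,0,2.9,0],[6,25,0,0,0],[8,38,0,0,0],[8,38,0,0,0],[8,38,0,0,0],[8,38,0,0,0]]]';python3 -m creep '[[[8,38,0,0,0],[8,38,0,0,0],[8,38,0,0,0],[5,34,0,0,0],[0,0,10,0,0],[0,0,0,0,0],[0,0,0,0,0],[0,0,0,0,0]]]'
python3 - <<'E'
from h import *
c=cam('wrist','w10')
o=manip.get_obs();print(o['position'],o['eef_rot'])
for o in lanes(c):print(o)
E
```

```text
time_s: 24.15
position: [495.8, 269.2, 54.3]
eef_rot: [3.141, -0.0, -0.034]
force: [1.0, 0.1, -1.8]
gripper_width: 0.105
time_s: 24.82
position: [519.7, 122.7, 44.2]
eef_rot: [3.142, 0.0, -0.033]
force: [-0.1, -0.6, -1.9]
gripper_width: 0.104
[519.73247515 122.877362    44.18886237] [ 3.14156154e+00 -1.61721539e-04 -3.28218138e-02]
(np.int32(596), array([383., 187.]), np.float64(-1.94), [(500, np.float64(53.7)), (560, np.float64(51.7)), (650, np.float64(48.6))], np.float64(499.8), np.float64(572.0))
(np.int32(520), array([501., 198.]), np.float64(-1.66), [(500, np.float64(-14.6)), (560, np.float64(-16.3)), (650, np.float64(-18.9))], np.float64(496.8), np.float64(564.3))
```

View pics/w10.png

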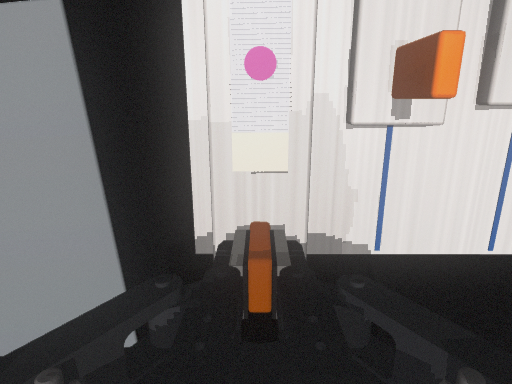

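C is straight over lane 1, and I lower it.

```bash
python3 -m creep '[[[0,1.5,8,0.1,0],[0,0,6,0,0],[0,0,1.5,0,0],[0,0,0,0,0],[0,0,0,0,0]]]';python3 -m creep '[[[0,0,1,0,0],[0,0,0,0,0]]]'
```

```text
time_s: 25.28
position: [519.6, 120.5, 28.0]
eef_rot: [3.141, 0.001, -0.036]
force: [-0.1, 0.0, -1.4]
gripper_width: 0.108
time_s: 25.45
position: [519.8, 120.4, 27.5]
eef_rot: [3.142, -0.0, -0.036]
force: [-2.0, 0.8, 2.6]
gripper_width: 0.11
```

```bash
python3 -m creep '[[[0,-0.9,-0.2,0,0],[0,0,0,0,0]]]';python3 -m creep '[[[10,0,0,0,0],[10,0,0,0,0],[0,0,0,0,0]]]';python3 -m creep '[[[10,0,0,0,0],[10,0,0,0,0],[0,0,0,0,0]]]'; python3 -m creep '[[[8,0,0,0,0],[8,0,0,0,0],[0,0,0,0,0]]]'; python3 -m creep '[[[3,0,0,0,0],[3,0,0,0,0],[0,0,0,0,0]]]'
```

```text
time_s: 25.62
position: [519.9, 121.3, 27.5]
eef_rot: [3.142, -0.0, -0.036]
force: [0.9, 1.0, -0.9]
gripper_width: 0.106
time_s: 25.87
position: [542.0, 120.4, 27.7]
eef_rot: [-3.141, -0.002, -0.036]
force: [-1.1, 0.9, -2.0]
gripper_width: 0.107
time_s: 26.12
position: [561.7, 119.6, 27.6]
eef_rot: [-3.141, -0.002, -0.036]
force: [0.0, -0.2, -2.4]
gripper_width: 0.107
time_s: 26.37
position: [577.2, 119.1, 27.5]
eef_rot: [-3.142, -0.002, -0.036]
force: [5.3, 0.2, 6.3]
gripper_width: 0.107
time_s: 26.62
position: [582.0, 118.9, 27.5]
eef_rot: [3.142, -0.0, -0.036]
force: [0.9, -0.2, 1.7]
gripper_width: 0.104
```

```bash
python3 -m creep '[[[2,0,0,0,0],[2,0,0,0,0],[0,0,0,0,0]]]';python3 -m creep '[[[2,0,0,0,0],[2,0,0,0,0],[0,0,0,0,0]]]'; python3 -m creep '[[[2,0,0,0,0],[2,0,0,0,0],[0,0,0,0,0]]]';python3 -m creep '[[[2,0,0,0,0],[2,0,0,0,0],[0,0,0,0,0]]]'
```

```text
time_s: 26.87
position: [586.2, 118.8, 27.5]
eef_rot: [3.142, -0.0, -0.036]
force: [0.2, -0.1, 1.9]
gripper_width: 0.105
time_s: 27.12
position: [590.4, 118.6, 27.6]
eef_rot: [3.142, -0.001, -0.036]
force: [0.1, 0.1, -0.0]
gripper_width: 0.11
time_s: 27.37
position: [594.4, 118.5, 27.6]
eef_rot: [3.142, -0.001, -0.036]
force: [1.2, -1.0, 0.3]
gripper_width: 0.106
time_s: 27.62
position: [598.4, 118.3, 27.6]
eef_rot: [3.142, -0.001, -0.036]
force: [1.5, 0.2, -0.0]
gripper_width: 0.104
```

```bash
python3 -m creep '[[[2,0,0,0,0],[2,0,0,0,0],[0,0,0,0,0]]]'; python3 -m creep '[[[2,0,0,0,0],[2,0,0,0,0],[0,0,0,0,0]]]';python3 -m creep '[[[2,0,0,0,0],[2,0,0,0,0],[0,0,0,0,0]]]'
```

```text
time_s: 27.87
position: [602.3, 118.2, 27.5]
eef_rot: [3.142, -0.001, -0.036]
force: [0.9, 0.9, 0.3]
gripper_width: 0.106
time_s: 28.12
position: [606.3, 118.0, 27.5]
eef_rot: [3.142, -0.001, -0.036]
force: [0.5, -0.3, -0.6]
gripper_width: 0.106
time_s: 28.37
position: [610.3, 117.9, 27.6]
eef_rot: [3.142, -0.001, -0.036]
force: [0.8, 0.0, 0.1]
gripper_width: 0.108
```

```bash
python3 -m creep '[[[2,0,0,0,0],[2,0,0,0,0],[0,0,0,0,0]]]'; python3 -m creep '[[[2,0,0,0,0],[2,0,0,0,0],[0,0,0,0,0]]]';python3 -m creep '[[[2,0,0,0,0],[0,0,0,0,0]]]';python3 -m creep '[[[2,0,0,0,0],[0,0,0,0,0]]]'
```

```text
time_s: 28.62
position: [614.3, 117.8, 27.5]
eef_rot: [3.142, -0.001, -0.036]
force: [0.1, -0.4, -0.4]
gripper_width: 0.102
time_s: 28.87
position: [618.3, 117.6, 27.5]
eef_rot: [3.142, -0.001, -0.036]
force: [0.9, 0.7, -0.5]
gripper_width: 0.103
time_s: 29.03
position: [620.1, 117.5, 27.6]
eef_rot: [3.142, -0.0, -0.036]
force: [0.7, -0.8, 0.3]
gripper_width: 0.11
time_s: 29.2
position: [621.9, 117.5, 27.6]
eef_rot: [3.141, 0.0, -0.036]
force: [-1.8, -0.1, 1.0]
gripper_width: 0.109
```

```bash
python3 -m creep '[[[2,0,0,0,0],[0,0,0,0,0]]]'; python3 -m creep '[[[2,0,0,0,0],[0,0,0,0,0]]]';python3 -m creep '[[[2,0,0,0,0],[0,0,0,0,0]]]';python3 -m creep '[[[2,0,0,0,0],[0,0,0,0,0]]]'
```

```text
time_s: 29.37
position: [621.9, 117.4, 27.5]
eef_rot: [3.141, 0.005, -0.036]
force: [-12.3, -0.5, 8.2]
gripper_width: 0.105
time_s: 29.53
position: [621.8, 117.5, 27.5]
eef_rot: [3.141, 0.009, -0.036]
force: [-22.2, -0.6, 14.2]
gripper_width: 0.105
time_s: 29.7
position: [621.9, 117.4, 27.4]
eef_rot: [3.14, 0.013, -0.036]
force: [-31.2, -0.0, 20.4]
gripper_width: 0.107
time_s: 29.87
position: [622.0, 117.4, 27.4]
eef_rot: [3.14, 0.018, -0.036]
force: [-41.5, -1.0, 27.2]
gripper_width: 0.106
```

Lane 1's stop is felt at x 621.9. I release and look at all three together with the button.

```bash
python3 -m creep '[[[-4,0,0,0,0],[-3,0,-0.3,0,0],[0,0,0,0,0],[0,0,0,0,0]]]'; python3 -m creep '[[[0,0,0,0,0.4],[0,0,0,0,0.4],[0,0,0,0,0.4],[0,0,0,0,0.4],[0,0,-20,0,0.4],[0,0,-35,0,0.4],[0,0,-35,0,0.4],[0,0,0,0,0.4]]]'; python3 -m creep '[[[-30,20,-30,0,0],[-30,30,-30,0,0],[-20,30,-30,0,0],[0,20,-30,0,0],[0,0,0,0,0],[0,0,0,0,0],[0,0,0,0,0]]]';  python3 - <<'E'
from h import *
c=cam('wrist','w11');cam('top','t11')
print(manip.get_obs()['position'],manip.get_obs()['eef_rot'])
for t in tabs(c,58):print(t)
for p in plates(c,18,(0,0,512,230),200): print([np.round(q,1) for q in p])
hsv=cv2.cvtColor(c['img'],cv2.COLOR_RGB2HSV)
m=cv2.inRange(hsv,np.array((50,120,80)),np.array((80,255,255)))
n,l,s,ce=cv2.connectedComponentsWithStats(m);W=world(c)
for i in range(1,n):
    if s[i,4]>30: z=np.median(W[l==i][:,2]);print(s[i],ce[i],z,onz(c,*ce[i],z))
E
```

```text
time_s: 30.2
position: [622.0, 117.5, 27.6]
eef_rot: [3.141, 0.002, -0.036]
force: [-7.6, 0.3, 1.1]
gripper_width: 0.108
time_s: 30.87
position: [625.5, 117.7, 124.2]
eef_rot: [-3.141, -0.009, -0.036]
force: [-0.1, 0.5, 0.2]
gripper_width: 0.4
time_s: 31.45
position: [551.1, 31.6, 224.9]
eef_rot: [-3.142, -0.0, -0.037]
force: [0.3, 0.3, -0.3]
gripper_width: 0.002
[550.9400197   32.05645508 224.09298356] [-3.14157112e+00  1.72262632e-03 -3.55753310e-02]
(np.int32(262), array([162., 101.]), array([621.4, 117.8,  58. ]), array([630.3, 121.5,  58.8]))
(np.int32(265), array([311., 112.]), array([606.8, -16.9,  58. ]), array([615.8, -13.3,  58.9]))
(np.int32(255), array([237., 124.]), array([599.2,  50.8,  58. ]), array([608.6,  54.5,  58.8]))
[array([574.4,  17.6]), np.float64(87.9), array([146.7, 275.9]), array([572.6, -32.4])]
[array([686.4,  10.9]), np.float64(87.9), array([ 47.7, 328.9]), array([684.5, -39. ])]
[262   0  33  10 225] [277.88444444   3.45777778] 89.84276479413222 [689.36202216  13.25951186  89.84276479]
```

View pics/w11.png

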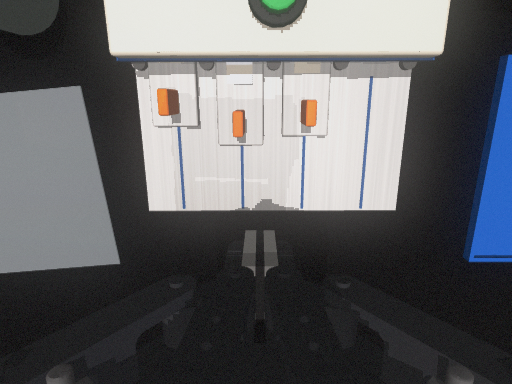

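View pics/t11.png

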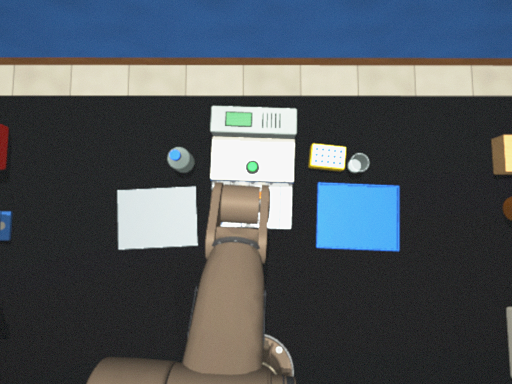

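The wrist view shows all three tabs seated at x 621.4, 599.2 and 606.8. Those match the stops, and the button is at the top edge. I move on to see the button fully.

```bash
python3 -m creep '[[[35,7,0,0,0],[35,7,0,0,0],[0,0,0,0,0],[0,0,0,0,0],[0,0,0,0,0]]]';  python3 - <<'E'
from h import *
print(manip.get_obs()['position'],manip.get_obs()['eef_rot'])
for nm in('wrist','top'):
  c=cam(nm)
  hsv=cv2.cvtColor(c['img'],cv2.COLOR_RGB2HSV)
  m=cv2.inRange(hsv,np.array((50,120,60)),np.array((80,255,255)))
  n,l,s,ce=cv2.connectedComponentsWithStats(m);W=world(c)
  for i in range(1,n):
    if s[i,4]>30: z=np.median(W[l==i][:,2]);print(s[i],ce[i],z,onz(c,*ce[i],z))
E
```

```text
time_s: 31.97
position: [619.9, 15.6, 223.7]
eef_rot: [-3.142, 0.003, -0.035]
force: [-0.0, 0.5, -0.8]
gripper_width: 0.003
[619.92125463  15.62840124 223.74718315] [-3.14150110e+00  2.73398530e-03 -3.54951366e-02]
[ 242   64   37   39 1132] [260.19787986  83.1934629 ] 89.95264661433788 [700.81085338  12.89830809  89.95264661]
```

```bash
python3 -m creep '[[[40,0,0,0,0],[40,0,0,0,0],[0,0,40,0,0],[0,0,40,0,0],[0,0,40,0,0],[0,0,0,0,0],[0,0,0,0,0],[0,0,0,0,0]]]'; python3 -m creep '[[[0,0,8,0,0],[0,0,5,0,0],[0,0,0,0,0]]]';python3 -m creep '[[[0,0,3,0,0],[0,0,3,0,0],[0,0,0,0,0]]]'
```

```text
time_s: 32.73
position: [701.3, 12.3, 107.8]
eef_rot: [3.141, -0.003, -0.036]
force: [1.7, 0.9, -0.2]
gripper_width: -0.001
time_s: 32.98
position: [700.5, 12.1, 92.6]
eef_rot: [3.141, -0.001, -0.036]
force: [0.1, -0.2, 0.4]
gripper_width: -0.001
time_s: 33.23
position: [700.9, 12.1, 86.4]
eef_rot: [3.141, -0.001, -0.036]
force: [0.8, 0.1, 4.5]
gripper_width: -0.0
```

```bash
python3 -m creep '[[[0,0,2,0,0],[0,0,0,0,0]]]';python3 -m creep '[[[0,0,1.5,0,0],[0,0,0,0,0]]]';python3 -m creep '[[[0,0,1.5,0,0],[0,0,0,0,0],[0,0,0,0,0]]]'
```

```text
time_s: 33.4
position: [700.9, 12.1, 84.5]
eef_rot: [3.142, -0.001, -0.036]
force: [0.6, 0.3, 4.9]
gripper_width: -0.001
time_s: 33.57
position: [700.9, 12.1, 84.0]
eef_rot: [3.141, -0.001, -0.036]
force: [-1.2, -0.2, 10.1]
gripper_width: 0.001
time_s: 33.82
position: [701.0, 12.1, 83.8]
eef_rot: [3.141, -0.002, -0.036]
force: [-5.6, 0.1, 21.8]
gripper_width: 0.001
```

The button bottomed out at z 83.8 with the force rising past 20 N. I lift off and fetch A from lane 3.

```bash
python3 -m creep '[[[0,0,0,0,0],[0,0,-35,0,0],[0,0,-37,0,0.4],[-31,11,0,0,0.4],[-31,11,0,0,0.4],[-31.3,11,0,0,0.4],[0,0,0,0,0.4],[0,0,0,0,0.4]]]'; python3 -m creep '[[[0,0,35,0,0.4],[0,0,35,0,0.4],[0,0,15,0,0.4],[0,0,0,0,0.4],[0,0,0,0,0.4]]]'
python3 - <<'E'
from h import *
c=cam('wrist','w12')
E
```

```text
time_s: 34.48
position: [605.1, -17.9, 153.6]
eef_rot: [3.142, 0.0, -0.037]
force: [1.1, 0.3, 0.5]
gripper_width: 0.401
time_s: 34.9
position: [606.7, -17.3, 67.6]
eef_rot: [-3.142, 0.001, -0.036]
force: [0.7, -0.1, 0.5]
gripper_width: 0.402
```

View pics/w12.png

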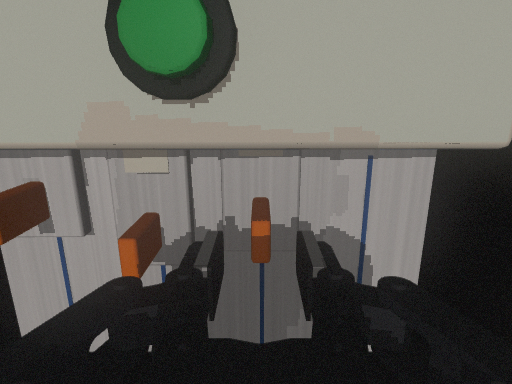

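The tab at (261,230) is centred between the fingers. I descend, grip and draw out.

```bash
python3 -m creep '[[[0,0,20,0,0.4],[0,0,19,0,0.4],[0,0,0,0,0.4],[0,0,0,0,0],[0,0,0,0,0],[0,0,0,0,0],[0,0,0,0,0],[0,0,0,0,0]]]'; python3 -m creep '[[[0,0,-0.3,0,0],[-5,0,0,0,0],[-10,0,0,0,0],[-10,0,0,0,0],[-20,0,0,0,0],[-20,0,0,0,0],[-20,0,0,0,0],[0,0,0,0,0]]]'
```

```text
time_s: 35.62
position: [607.1, -17.6, 31.0]
eef_rot: [3.141, -0.003, -0.036]
force: [0.5, 0.0, 8.2]
gripper_width: 0.108
time_s: 36.28
position: [518.8, -14.3, 30.9]
eef_rot: [3.141, -0.0, -0.036]
force: [-13.6, -1.1, 21.5]
gripper_width: 0.102
```

```bash
python3 -m creep '[[[0,0,-10,0,0],[0,0,-20,0,0],[0,0,0,0,0],[0,0,0,0,0]]]'; python3 -m creep '[[[-4,35,0,0,0],[-4,38,0,0,0],[-4,38,0,0,0],[-4,38,0,0,0],[-4,38,0,0,0],[0,38,0,0,0],[0,0,0,0,0],[0,0,0,0,0]]]'
python3 - <<'E'
from h import *
c=cam('wrist','w13');t=cam('top')
o=manip.get_obs();print(o['position'],o['eef_rot'])
for nm,c in(('w',c),('t',t)):
  hsv=cv2.cvtColor(c['img'],cv2.COLOR_RGB2HSV)
  m=cv2.inRange(hsv,np.array((105,150,60)),np.array((125,255,255)));
  if nm=='t': m[:,:300]=0;m[:170]=0
  m=cv2.morphologyEx(m,cv2.MORPH_CLOSE,np.ones((9,9)))
  ct=max(cv2.findContours(m,0,1)[0],key=cv2.contourArea)
  P=np.array([onz(c,*p[0],12)[:2] for p in ct],np.float32);r=cv2.minAreaRect(P);print(nm,r,cv2.boundingRect(ct));print(cv2.boxPoints(r).round(0).tolist())
E
```

```text
time_s: 36.62
position: [521.5, -14.4, 60.3]
eef_rot: [3.141, -0.002, -0.036]
force: [-0.2, -0.1, -2.7]
gripper_width: 0.103
time_s: 37.28
position: [492.3, -240.2, 58.5]
eef_rot: [-3.141, 0.001, -0.039]
force: [-0.6, 1.2, -2.6]
gripper_width: 0.112
[ 492.50206333 -237.94662047   58.77132854] [-3.14070394e+00  1.49197390e-03 -3.63738899e-02]
w ((512.9669189453125, -338.6873779296875), (138.6027069091797, 187.2885284423828), 87.80401611328125) (306, 0, 206, 315)
[[417.0, -404.0], [604.0, -412.0], [609.0, -273.0], [422.0, -266.0]]
t ((531.4859008789062, -362.270751953125), (293.74761962890625, 237.80262756347656), 87.76019287109375) (317, 182, 83, 70)
[[407.0, -504.0], [645.0, -514.0], [656.0, -220.0], [418.0, -211.0]]
```

View pics/w13.png

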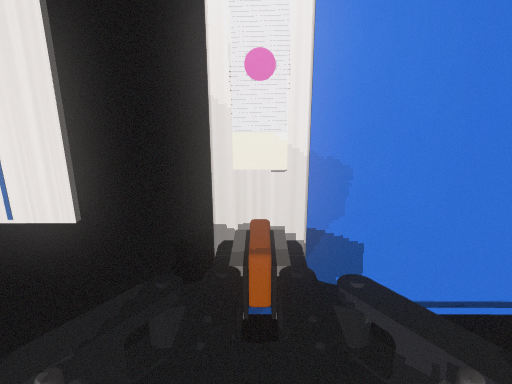

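Carrier A is still held level. The tray is at centre (531.5,-362), yaw −2.2°. I carry A to the far slot.

```bash
python3 -m creep '[[[-1.1,30,0,0,0],[-1.1,38,0,0,0],[-1.1,38,0,0,0],[-1.1,38,0,0,0],[-1.1,38,0,0,0],[-1.1,28,0,0,0],[0,0,0,0,0],[0,0,10,0,0]]]'; python3 -m creep '[[[0,0,10,0,0],[0,0,0,0,0],[0,0,3,0,0],[0,0,2,0,0],[0,0,0,0,0],[0,0,0,0,0]]]'
python3 - <<'E'
from h import *
c=cam('wrist','w14')
E
```

```text
time_s: 38.05
position: [479.5, -448.5, 50.1]
eef_rot: [3.14, -0.001, -0.036]
force: [-0.3, -0.1, -2.2]
gripper_width: 0.11
time_s: 38.55
position: [479.1, -447.9, 34.7]
eef_rot: [3.141, -0.0, -0.036]
force: [-0.4, 0.6, -1.9]
gripper_width: 0.103
```

View pics/w14.png

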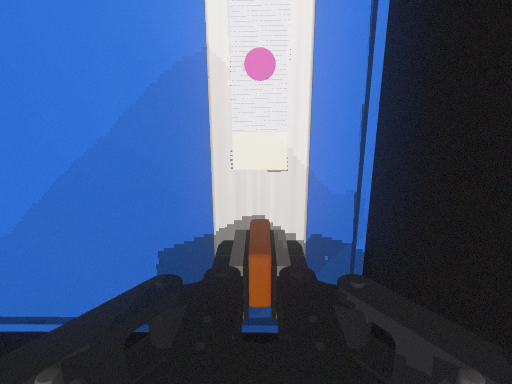

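The carrier is inside the rim, with the right rim at column ~370 and the front rim at row ~320. I lower it to touch.

```bash
python3 -m creep '[[[0,0,2,0,0],[0,0,1,0,0],[0,0,0,0,0]]]'; python3 -m creep '[[[0,0,1,0,0],[0,0,0,0,0]]]';python3 -m creep '[[[0,0,1,0,0],[0,0,0,0,0]]]'
```

```text
time_s: 38.85
position: [478.7, -448.2, 31.4]
eef_rot: [-3.142, 0.0, -0.036]
force: [0.4, 0.1, -2.2]
gripper_width: 0.108
time_s: 39.02
position: [478.8, -448.2, 30.4]
eef_rot: [3.142, 0.0, -0.036]
force: [-0.1, -0.9, -1.6]
gripper_width: 0.102
time_s: 39.18
position: [478.8, -448.3, 30.0]
eef_rot: [3.141, -0.0, -0.036]
force: [-1.7, 0.7, 3.1]
gripper_width: 0.103
```

```bash
python3 -m creep '[[[0,0,-0.5,0,0.4],[0,0,0,0,0.4],[0,0,0,0,0.4],[0,0,0,0,0.4],[0,0,-25,0,0.4],[0,0,-40,0,0.4],[0,0,-40,0,0.4],[0,0,-15,0,0.4]]]'; python3 -m creep '[[[7.8,-38.6,0,0,0.4],[7.8,-38.6,0,0,0.4],[7.8,-38.6,0,0,0.4],[7.8,-38.6,0,0,0.4],[7.8,-38.6,0,0,0.4],[7.8,-38.6,0,0,0.4],[7.8,-38.6,0,0,0.4],[7.8,-38.6,0,0,0.4]]]'; python3 -m creep '[[[7.8,-38.6,0,0,0.4],[7.8,-38.6,0,0,0.4],[7.8,-38.6,0,0,0.4],[7.8,-38.6,0,0,0.4],[7.8,-38.6,0,0,0.4],[0,0,0,0,0.4],[0,0,0,0,0.4],[0,0,0,0,0.4]]]'
python3 - <<'E'
from h import *
c=cam('wrist','w15');cam('top','t15')
print(manip.get_obs()['position'],manip.get_obs()['eef_rot'])
for t in tabs(c,58):print(t)
E
```

```text
time_s: 39.85
position: [480.0, -449.3, 155.4]
eef_rot: [3.137, -0.004, -0.036]
force: [1.1, -0.2, 1.1]
gripper_width: 0.398
time_s: 40.52
position: [552.5, -140.0, 150.2]
eef_rot: [3.141, -0.0, -0.036]
force: [0.6, -0.5, -0.1]
gripper_width: 0.398
time_s: 41.18
position: [598.1, 49.5, 149.9]
eef_rot: [3.141, 0.0, -0.035]
force: [0.3, 0.4, 0.8]
gripper_width: 0.396
[598.15619503  48.47173688 150.02584598] [ 3.14140477e+00  1.36641929e-04 -3.74619371e-02]
(np.int32(316), array([258., 194.]), array([599.4,  51.3,  58. ]), array([608.3,  54.5,  58.8]))
(np.int32(293), array([177., 212.]), array([587.2, 112.8,  58. ]), array([596. , 116. ,  58.7]))
```

View pics/w15.png

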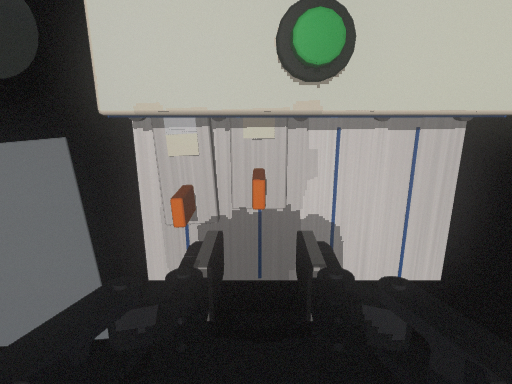

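View pics/t15.png

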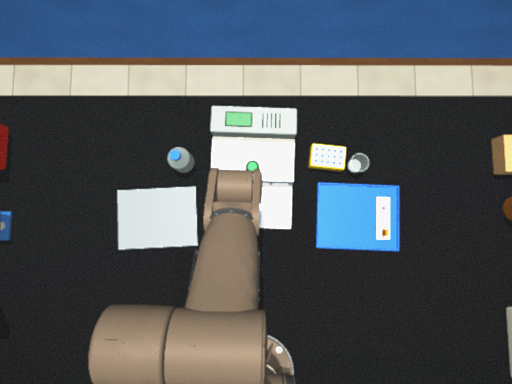

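Carrier A lies in the tray. C in lane 1 has since been knocked back and turned: its tab was at x 621 and is now at x 587. I check from the picture just after the press (w12) whether that happened before the press.

```bash
python3 - <<'E'
from h import *
c=cam('wrist');o=manip.get_obs()
def T(p,e):
    M=np.eye(4);M[:3,:3]=R.from_euler('xyz',e).as_matrix();M[:3,3]=p;return M
Tc=np.eye(4);Tc[:3,:3]=rot(c);Tc[:3,3]=c['origin']
X=np.linalg.inv(T(o['position'],o['eef_rot']))@Tc
def at(p,e):
    M=T(p,e)@X;d=dict(c);d['origin']=M[:3,3];d['orientation']=M[:3,:3];return d
# w12
k=at([606.7,-17.3,67.6],[-3.142,.001,-.036])
for q in ((621.9,117.5,58),(599.2,50.5,58),(606.6,-17.6,58),(587.2,112.8,58)): print(q,np.round(proj(k,q),0))
def pl(pts): 
    for q in pts: print(q,onz(k,*q,18)[:2].round(1))
pl([(86,236),(85,155),(194,262)])
E
python3 - <<'E'
import cv2
i=cv2.imread('pics/w12.png');cv2.imwrite('pics/w12z.png',cv2.resize(i[130:350,0:230],None,fx=3,fy=2.6))
E
```

```text
(621.9, 117.5, 58) [-13. 223.]
(599.2, 50.5, 58) [129. 260.]
(606.6, -17.6, 58) [262. 242.]
(587.2, 112.8, 58) [ 13. 285.]
(86, 236) [596.5  93.4]
(85, 155) [647.7  84.8]
(194, 262) [575.9  27. ]
```

View pics/w12z.png

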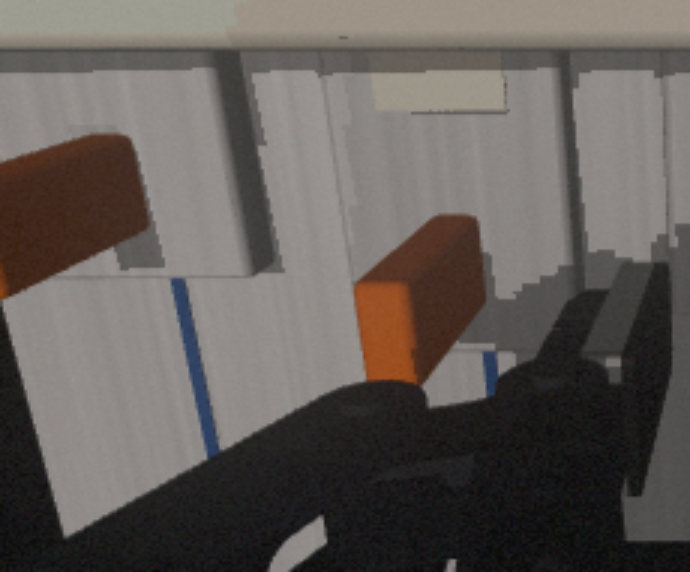

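In w12, after the press, C's rear edge projects to x 596.5. That is exactly home (621.9 − 25), so C was in place when the button was pressed and the knock came later. I carry on with B.

```bash
python3 -m creep '[[[1,-2,20,0,0.4],[0,0,40,0,0.4],[0,0,20,0,0.4],[0,0,0,0,0.4],[0,0,0,0,0.4]]]';python3 -m creep '[[[0,0,20,0,0.4],[0,0,20,0,0.4],[0,0,0,0,0.4],[0,0,0,0,0],[0,0,0,0,0],[0,0,0,0,0],[0,0,0,0,0],[0,0,0,0,0]]]'
```

```text
time_s: 41.75
position: [599.2, 50.6, 69.8]
eef_rot: [3.141, 0.002, -0.038]
force: [0.8, -0.3, 0.1]
gripper_width: 0.402
time_s: 42.42
position: [600.4, 51.3, 32.0]
eef_rot: [3.141, -0.003, -0.036]
force: [-1.3, -2.4, 7.1]
gripper_width: 0.102
```

```bash
python3 -m creep '[[[0,0,-0.3,0,0],[-5,0,0,0,0],[-10,0,0,0,0],[-15,0,0,0,0],[-20,0,0,0,0],[-20,0,0,0,0],[-15,0,0,0,0],[0,0,0,0,0]]]';python3 -m creep '[[[0,0,-10,0,0],[0,0,-18,0,0],[0,0,0,0,0],[0,0,0,0,0]]]'
```

```text
time_s: 43.08
position: [513.0, 54.9, 32.0]
eef_rot: [3.142, -0.002, -0.036]
force: [-8.6, 0.0, 24.0]
gripper_width: 0.106
time_s: 43.42
position: [514.9, 54.7, 59.3]
eef_rot: [3.142, -0.002, -0.036]
force: [0.5, -0.4, -1.6]
gripper_width: 0.101
```

```bash
python3 -m creep '[[[-1.7,32,0,0,0],[-1.7,38,0,0,0],[-1.7,38,0,0,0],[-1.7,38,0,0,0],[-1.7,38,0,0,0],[-1.7,38,0,0,0],[-1.7,38,0,0,0],[-1.7,38,0,0,0]]]';python3 -m creep '[[[-1.7,38,0,0,0],[-1.7,38,0,0,0],[-1.5,30,0,0,0],[0,12,0,0,0],[0,0,0,0,0],[0,0,10,0,0],[0,0,10,0,0],[0,0,0,0,0]]]'
python3 - <<'E'
from h import *
c=cam('wrist','w16');print(manip.get_obs()['position'])
E
```

```text
time_s: 44.08
position: [489.3, -244.4, 57.6]
eef_rot: [-3.141, 0.001, -0.036]
force: [0.4, 0.5, -0.8]
gripper_width: 0.102
time_s: 44.75
position: [480.3, -358.1, 35.8]
eef_rot: [-3.139, 0.003, -0.035]
force: [-1.0, 0.5, -1.6]
gripper_width: 0.109
[ 480.61221512 -358.50324997   36.72977161]
```

View pics/w16.png

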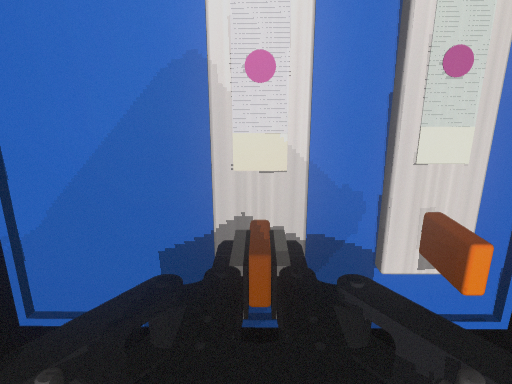

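B is over the middle slot, well clear of A on the right, whose tab is at (455,252). I lower it; touch is expected near z 31.

```bash
python3 -m creep '[[[0,0,3,0,0],[0,0,2,0,0],[0,0,0,0,0],[0,0,0,0,0]]]'; python3 -m creep '[[[0,0,1,0,0],[0,0,0,0,0]]]';python3 -m creep '[[[0,0,1,0,0],[0,0,0,0,0]]]'
```

```text
time_s: 45.13
position: [481.1, -360.2, 33.4]
eef_rot: [3.141, -0.0, -0.036]
force: [-0.5, 0.2, -1.7]
gripper_width: 0.107
time_s: 45.3
position: [480.9, -360.4, 32.4]
eef_rot: [3.141, -0.0, -0.036]
force: [-0.3, -0.1, -1.3]
gripper_width: 0.104
time_s: 45.47
position: [480.9, -360.5, 31.3]
eef_rot: [3.141, -0.0, -0.036]
force: [0.9, -0.3, -0.6]
gripper_width: 0.101
```

```bash
python3 -m creep '[[[0,0,0.6,0,0],[0,0,0,0,0.4],[0,0,0,0,0.4],[0,0,0,0,0.4],[0,0,-25,0,0.4],[0,0,-40,0,0.4],[0,0,-40,0,0.4],[0,0,-40,0,0.4]]]'; python3 -m creep '[[[2,-37,0,0,0.4],[2,-37,0,0,0.4],[2,-37,0,0,0.4],[2,-37,0,0,0.4],[2,-37,0,0,0.4],[2,-37,0,0,0.4],[2,-37,0,0,0.4],[2,-37,0,0,0.4]]]'; python3 -m creep '[[[2,-37,0,0,0.4],[2,-37,0,0,0.4],[2,-37,0,0,0.4],[2,-37,0,0,0.4],[0,0,0,0,0.4],[0,0,0,0,0.4],[0,0,0,0,0.4]]]'
python3 - <<'E'
from h import *
c=cam('wrist','w17')
print(manip.get_obs()['position'],manip.get_obs()['eef_rot'])
for t in tabs(c,58):print(t)
E
```

```text
time_s: 46.13
position: [480.7, -360.1, 177.3]
eef_rot: [-3.141, 0.001, -0.036]
force: [0.8, -1.0, -0.6]
gripper_width: 0.399
time_s: 46.8
position: [507.4, -63.4, 175.9]
eef_rot: [3.141, -0.0, -0.036]
force: [0.8, 1.3, 0.7]
gripper_width: 0.402
time_s: 47.38
position: [520.8, 82.3, 175.7]
eef_rot: [3.141, 0.0, -0.035]
force: [-1.6, 0.1, -1.0]
gripper_width: 0.401
[520.90363284  81.77963459 175.68989653] [ 3.14138927e+00  6.84548271e-05 -3.66129438e-02]
(np.int32(377), array([218., 105.]), array([586.8, 112.6,  58. ]), array([595.8, 116.3,  58.6]))
```

View pics/w17.png

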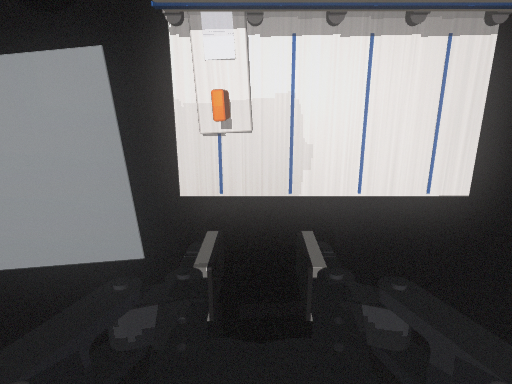

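C's plate has rear corners at about (201,133) and (252,130), and its tab top is at (218,107). I work out its yaw.

Run:
```python
from h import *
c=cam('wrist')
for q in((201,133),(252,130),(189,20),(247,20)):print(onz(c,*q,18)[:2].round(1))
a,b=[onz(c,*q,18)[:2] for q in((201,133),(252,130))]
print(np.degrees(np.arctan2(*(a-b)))*-1, np.linalg.norm(a-b))
a,b=[onz(c,*q,18)[:2] for q in((252,130),(247,20))];print(np.degrees(np.arctan2((b-a)[1],(b-a)[0])))
```

```text
[562.3 133.8]
[563.3  87.6]
[655.1 135.9]
[653.4  87.9]
1.2246384918718567 46.183369674107645
0.1922797558284814
```

```bash
python3 -m creep '[[[0,0,0,-3,0.4],[33,-14.6,0,0,0.4],[33.5,-14.6,0,0,0.4],[0,0,35,0,0.4],[0,0,40,0,0.4],[0,0,28,0,0.4],[0,0,0,0,0.4],[0,0,0,0,0.4]]]';python3 - <<'E'
from h import *
c=cam('wrist','w18')
print(manip.get_obs()['position'],manip.get_obs()['eef_rot'])
E
```

```text
time_s: 48.15
position: [586.8, 111.6, 72.2]
eef_rot: [3.141, 0.002, 0.015]
force: [-0.2, -0.2, 0.0]
gripper_width: 0.401
[587.60160442 111.81891181  73.72838484] [ 3.14150917e+00 -5.05968547e-04  1.48759392e-02]
```

View pics/w18.png

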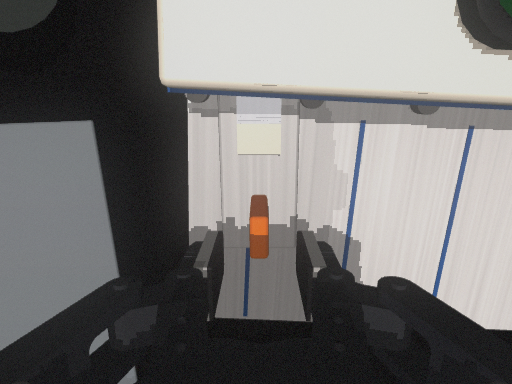

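The tab at (259,227) is centred and the plate is parallel to the tool. I grip and draw out.

```bash
python3 -m creep '[[[0,0,22,0,0.4],[0,0,22,0,0.4],[0,0,0,0,0.4],[0,0,0,0,0],[0,0,0,0,0],[0,0,0,0,0],[0,0,0,0,0],[0,0,0,0,0]]]';python3 -m creep '[[[-5,0,-0.5,0,0],[-10,0,0,0,0],[-20,0,0,0,0],[-20,0,0,0,0],[-15,0,0,0,0],[0,0,0,0,0],[0,0,0,0,0]]]'
```

```text
time_s: 48.87
position: [588.0, 112.6, 31.0]
eef_rot: [3.142, -0.003, 0.016]
force: [-1.4, -2.1, 8.3]
gripper_width: 0.107
time_s: 49.45
position: [515.3, 111.7, 31.0]
eef_rot: [3.141, 0.001, 0.016]
force: [-11.3, -0.0, 17.8]
gripper_width: 0.107
```

```bash
python3 -m creep '[[[0,0,-10,0,0],[0,0,-19,0,0],[0,0,0,3,0],[-1.6,25,0,0,0],[-1.6,38,0,0,0],[-1.6,38,0,0,0],[-1.6,38,0,0,0],[-1.6,38,0,0,0]]]';python3 -m creep '[[[-1.6,38,0,0,0],[-1.6,38,0,0,0],[-1.6,38,0,0,0],[-1.6,38,0,0,0],[-1.6,38,0,0,0],[-0.5,18,0,0,0],[0,0,0,0,0],[0,0,0,0,0]]]'
python3 - <<'E'
from h import *
c=cam('wrist','w19');print(manip.get_obs()['position'],manip.get_obs()['eef_rot'])
E
```

```text
time_s: 50.12
position: [502.4, -66.6, 59.3]
eef_rot: [3.141, -0.001, -0.036]
force: [-0.5, 0.3, -1.6]
gripper_width: 0.105
time_s: 50.78
position: [486.3, -273.4, 58.9]
eef_rot: [3.141, -0.001, -0.038]
force: [-1.0, 0.6, -1.7]
gripper_width: 0.102
[ 486.36199521 -272.36885948   58.78551876] [ 3.14153308e+00 -1.36962308e-04 -3.68422934e-02]
```

View pics/w19.png

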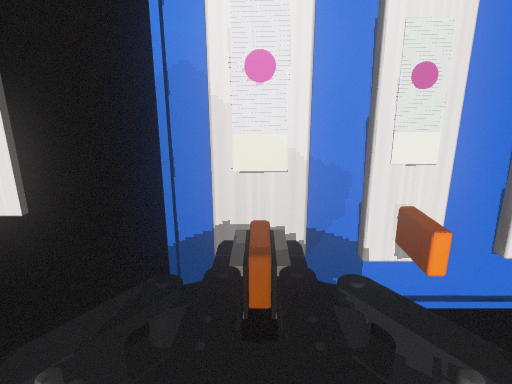

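C is inside the left rim (column ~165) and clear of B. I lower it.

```bash
python3 -m creep '[[[0,0,12,0,0],[0,0,10,0,0],[0,0,3,0,0],[0,0,0,0,0],[0,0,1,0,0],[0,0,0,0,0]]]'; python3 -m creep '[[[0,0,1,0,0],[0,0,0,0,0]]]';python3 -m creep '[[[0,0,1,0,0],[0,0,0,0,0]]]'
```

```text
time_s: 51.33
position: [486.8, -272.3, 32.4]
eef_rot: [3.141, -0.0, -0.036]
force: [0.5, -0.1, -1.4]
gripper_width: 0.108
time_s: 51.5
position: [486.7, -272.6, 31.4]
eef_rot: [3.141, -0.0, -0.036]
force: [-0.3, -0.5, -1.9]
gripper_width: 0.104
time_s: 51.67
position: [486.6, -272.7, 30.3]
eef_rot: [3.141, -0.0, -0.036]
force: [-0.5, -0.8, -0.6]
gripper_width: 0.105
```

```bash
python3 -m creep '[[[0,0,0.6,0,0],[0,0,0,0,0],[0,0,0,0,0.4],[0,0,0,0,0.4],[0,0,0,0,0.4],[0,0,-25,0,0.4],[0,0,-40,0,0.4],[0,0,-40,0,0.4]]]'; python3 -m creep '[[[-10,-35,-30,0,0.4],[-10,-35,-30,0,0.4],[0,-38,0,0,0.4],[0,-38,0,0,0.4],[0,-38,0,0,0.4],[0,-38,0,0,0.4],[0,-38,0,0,0.4],[0,0,0,0,0.4]]]'
python3 - <<'E'
from h import *
c=cam('top','t20');cam('scene','s20')
for p in plates(c,17,(300,180,410,260),180): print([np.round(q,1) for q in p])
W=world(c)
hsv=cv2.cvtColor(c['img'],cv2.COLOR_RGB2HSV)
for u in (328,355,383): print([W[v,u,2].round(0) for v in (200,210,220)])
i=cv2.imread('pics/t20.png');cv2.imwrite('pics/t20z.png',cv2.resize(i[90:270,110:420],None,fx=2.5,fy=2.5))
i=cv2.imread('pics/s20.png');cv2.imwrite('pics/s20z.png',cv2.resize(i[100:310,120:410],None,fx=2.7,fy=2.7))
E
```

```text
time_s: 52.33
position: [486.0, -272.2, 135.0]
eef_rot: [-3.14, 0.002, -0.036]
force: [0.5, -0.0, 0.5]
gripper_width: 0.402
time_s: 53.0
position: [477.5, -15.3, 187.8]
eef_rot: [-3.141, 0.0, -0.032]
force: [-0.4, -0.2, -1.5]
gripper_width: 0.4
[array([ 524.2, -448.8]), np.float64(-1.9), array([ 46.2, 149.4]), array([ 474.3, -447.2])]
[array([ 526.4, -361.9]), np.float64(-1.7), array([ 49.7, 151.5]), array([ 476.5, -360.4])]
[array([ 531.4, -273.7]), np.float64(-1.3), array([ 49.5, 149. ]), array([ 481.5, -272.6])]
[np.float64(16.0), np.float64(21.0), np.float64(21.0)]
[np.float64(23.0), np.float64(21.0), np.float64(17.0)]
[np.float64(13.0), np.float64(20.0), np.float64(22.0)]
```

View pics/t20z.png

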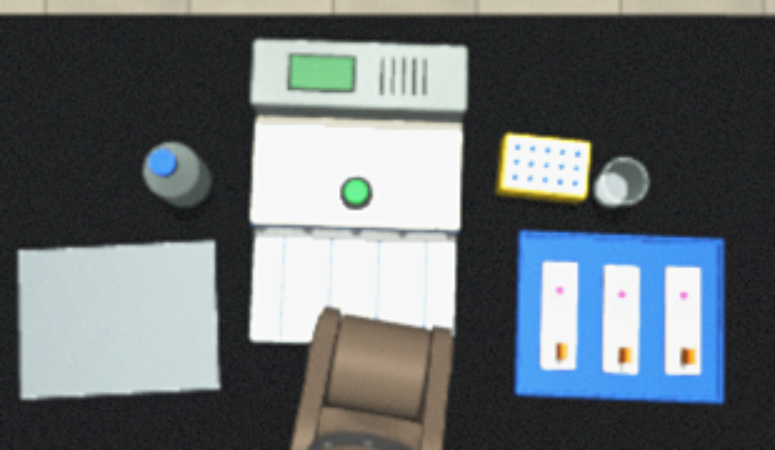

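View pics/s20z.png

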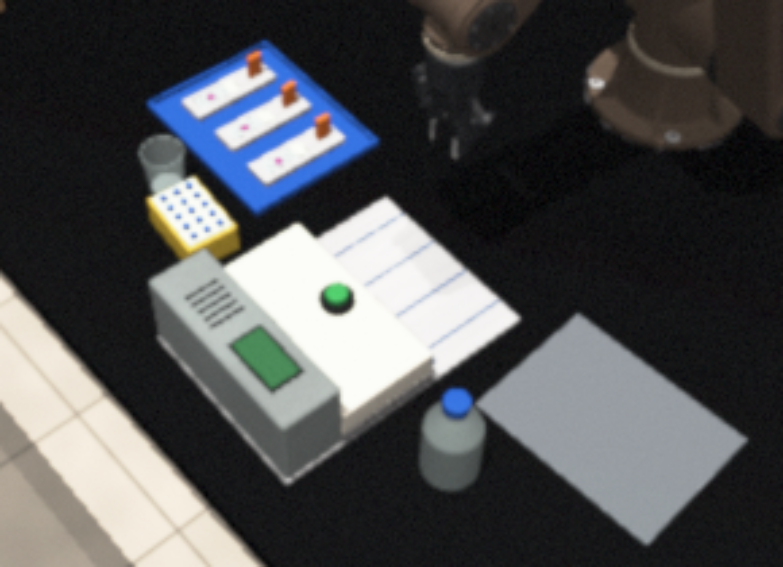

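All three carriers lie flat inside the tray, the bottle, tip box and beaker are where they began, and the arm is clear. I hand in.

Run:
```python
from bench import manip
print(manip.sign_off())
```

```text
the job is handed in; nothing more can be done
None
```

All three carriers went home under the read head, the start button was pressed right down, and the carriers now lie flat in the blue tray. The job is handed in at about 53 s of robot time.

- **Insertion:** there were three carriers, and I used lanes 3, 2 and 1. Each was pushed until the force rose sharply while the carrier stopped moving, at about 49, 38 and 41 N. After release, the wrist camera showed all three tabs still at their stop positions.
- **Button:** it bottomed out about 6 mm down, with the force at 22 N.
- **Knock:** the lane 1 carrier was knocked about 35 mm back at some point after the press. A picture taken just after the press showed it still home, so I did not repeat the step. I re-measured it and drew it out from its new place. I saw no grip slackening.
- **Last checks:** the top and scene views show the carriers clear of the tray rim and of each other. The bottle, tip box and beaker appear unmoved and the arm is clear. Depth over the plates was noisy, at 13–23 mm against the 17 mm expected. The top camera put the tab points about 4–5 mm nearer the robot in x than the release positions, which is within what pixel size and calibration allow.

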